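# Weigh the box from under the stack

## Robot

A 6-joint arm with a two-finger parallel gripper is mounted at the origin on the work surface. World frame = base frame: x ahead of the robot, y to its left, z up, the work surface at z = 0. Lengths are in mm, angles in degrees, forces in N, time in s.
With the tool pointing down it reaches from about 300 to 850 mm from the base axis. Payload 4.2 kg.
Tool frame: the origin (TCP) lies at the very end of the fingers, on their centre line; the grasp point (between the pads) lies 19 mm behind it; z points along the fingers, y is the direction in which the jaws open and shut (so a half turn about z gives the same grasp; the last joint's range is limited). The gripper opens to 91 mm and grips with 3 to 60 N. Pads are 32 mm wide; open, the fingers measure 118 mm over their backs; the gripper's body (76 mm by 178 mm) begins 60 mm behind the grasp point.
Start: joints at [74.083, 18.312, 89.639, -0, 72.044, -1.146], TCP at [146.6, 556.014, 213.976] pointing down, gripper open.
Joint ranges: [-177.97, 177.97], [-48.28, 115.42], [12.27, 149.76], [-77.06, 257.06], [2.81, 150.46], [-146.56, 146.56]. Speed limits (degrees/s): [147.25, 147.25, 180, 180, 180, 180].

## Interface

Orientations are given as [roll, pitch, yaw] about the fixed x, y, z axes, in that order (R = Rz(yaw) Ry(pitch) Rx(roll)).
In Python, from workcell import env gives the robot as it stands. The module is installed in compiled form; this text tells all that it offers.
- The arm moves only by the tool arm_command, never from a script. Its argument "targets" is a list of rows, each a list of 5 numbers: the closure, from 0 (fully open) to 1 (shut), then the shift along the tool's x, y, z each as a share of 50 cm, from -1 to 1, then the turn about the tool's z as a share of pi/4 rad, from -1 to 1. A call has 1 to 8 rows; each row is the pose to reach, as a shift and turn from the pose measured when the call began, along the tool's axes at that moment; what a row does not reach only later rows make up. A row lasts 1/12 s, in which the tool goes at most 41.7 mm and 7.16 degrees, less where a joint would pass 70% of its speed; a pose out of reach is approached as far as the arm can. A call with a number of a shift or a turn outside -1 to 1 is refused whole. A call with a gripper value outside its range is refused whole. The fingers move at their own pace and stop on an object; "squeeze" is the grip in N (left out, the last holds). Time passes only in rows, so rows that repeat a pose let the fingers close. It gives the time, the measured TCP pose, the force and the opening at its end, in the units of the state.
- env.state(): the state, without advancing time (a new reading comes with each control period).
- env.grab_frame(name): name is "side" or "top"; returns the picture (480x640x3 uint8, red, green, blue); there is no depth.
- env.camera_params(name): a dict with "camera_matrix" (3x3 intrinsics, pixels), "dist_coeffs" ([k1, k2, p1, p2, k3] as OpenCV has them; the pictures are not rectified), "R" (3x3) and "t" (3): a world point X has camera coordinates R X + t. Camera axes: x right, y down, z forward; pixel columns grow to the right and rows downward; lengths in mm; the calibration is good to about 2 mm. A picture is of the moment at which its call begins. camera_params takes no time and is no camera call.
- env.job_done(): hands the job in, once; it reports no verdict.
The state is a dict: "time_s": time; "qpos": joint angles; "qvel": joint speeds; "effort": joint torques, N m; "ee_pos": TCP position; "ee_rot": TCP orientation; "force": force on the tool from outside, world axes, zero at the start; "torque": the same for the moment, N m; "gripper_width": finger opening in mm.
Only numpy, scipy, OpenCV 4.12 (cv2) and the standard library are available. Lean on these libraries where they do the work, as an engineer would, in place of code of your own. Each camera call takes 0.05 s, during which the arm holds its last target.

## Task

A customer wants the long lidded box weighed, but two smaller boxes are stacked on it: set both of them aside on the steel tray, then put the long box squarely in the middle of the scale's platform, its length along the platform's longer side, and leave it there. After that stack the two smaller boxes straight onto the big bottom box, each over the same end as it stood at the start and the same way round, sitting fully down over the lugs of its lid. Keep all the boxes upright.

Things in the scene. Friction and masses are not known exactly. Their poses are not given: they have to be found in the camera images.
- tall_box_centre (a point): The higher, square small box: white, blue lid panel, 60 x 60 mm in plan, 66 mm high to the flat of its lid, about 0.25 kg; two rib-shaped lugs stand 5.5 mm above the lid. This point is its centre, 33 mm above its underside; z up. It starts on the long box, over one end. Its underside has a recess 49 x 49 mm, 7 mm deep, that drops over one pair of lugs with 3 mm play each way.
- flat_box_centre (a point): The lower, oblong small box: white, blue lid panel, 78 mm long (its x), 60 mm wide (its y), 48 mm high to the flat of its lid, about 0.2 kg; two lugs 5.5 mm above it. This point is its centre, 24 mm above its underside; z up. It starts on the long box, over the other end, its x along it. Same 49 x 49 x 7 mm recess beneath; a box that misses the lugs stands some 4 mm high or crooked.
- long_box_centre (a point): The long box to be weighed: white, blue lid panel, 182 mm long (its x), 60 mm wide (its y), 50 mm high to the flat of its lid, about 0.4 kg. This point is its centre, 25 mm above its underside; z up. It starts on the big bottom box, axes parallel, two recesses in its base over the two pairs of lugs there. Its own lid has two equal pairs of lugs, at x = -50 and +50 mm, which carry the small boxes.
- base_box: The big bottom box, fixed: white, blue lid panel, 220 mm long (its x), 96 mm wide (its y). Origin: middle of its underside, on the table; z up. The flat of its lid is 65 mm above that. On the lid are two pairs of lugs, the pairs centred at x = -50 and +50 mm, y = 0; each lug is a rounded rib across the box, 43 mm long, 17 mm wide, 5.5 mm high, the two of a pair 26 mm apart.
- tray_in (a point): The shallow steel tray, fixed to the table: 260 mm (x) by 170 mm (y) outside, walls 4 mm thick, rim 14 mm above its flat floor. This point is the middle of the floor's upper face (4 mm above the table), x along its length. The two small boxes fit side by side along its length.
- platform (a point): The counter scale, grey, fixed to the table; its flat steel platform is 210 mm (x) by 180 mm (y). This point is the middle of the platform's upper face, 60 mm above the table, x along the longer side, z up; the read-out stands out 55 mm beyond the platform's -x edge and is lower than the platform.

How it is judged (in metres and radians):
On the way, in this order (a step that is already met when the one before it is completed fails the run):
1. both small boxes stand released on the tray, the long box still on the big box (x of tall_box_centre in the frame of tray_in between -0.105 and 0.105 m and y of tall_box_centre in the frame of tray_in between -0.06 and 0.06 m and z of tall_box_centre in the frame of tray_in between 0.029 and 0.037 m and angle between each of tall_box_centre, flat_box_centre's own z axis and vertical below 0.08 rad and contact force between the fingers and tall_box below 0.3 N and linear speed of each of tall_box, flat_box below 0.01 m/s and angular speed of each of tall_box, flat_box below 0.1 rad/s and x of flat_box_centre in the frame of tray_in between -0.105 and 0.105 m and y of flat_box_centre in the frame of tray_in between -0.06 and 0.06 m and z of flat_box_centre in the frame of tray_in between 0.02 and 0.028 m and contact force between the fingers and flat_box below 0.3 N and distance of long_box_centre from where it was at the start of the episode below 0.02 m), for 0.2 s.
2. the long box stands released in the middle of the scale's platform, both small boxes still on the tray (horizontal distance between long_box_centre and platform below 0.015 m and angle between the x axis of long_box_centre and the x axis of platform, either way round below 0.14 rad and z of long_box_centre in the frame of platform between 0.021 and 0.029 m and angle between long_box_centre's own z axis and vertical below 0.06 rad and contact force between the fingers and long_box below 0.3 N and linear speed of each of long_box, tall_box, flat_box below 0.01 m/s and angular speed of each of long_box, tall_box, flat_box below 0.1 rad/s and x of tall_box_centre in the frame of tray_in between -0.105 and 0.105 m and y of tall_box_centre in the frame of tray_in between -0.06 and 0.06 m and z of tall_box_centre in the frame of tray_in between 0.029 and 0.037 m and angle between each of tall_box_centre, flat_box_centre's own z axis and vertical below 0.08 rad and contact force between the fingers and tall_box below 0.3 N and x of flat_box_centre in the frame of tray_in between -0.105 and 0.105 m and y of flat_box_centre in the frame of tray_in between -0.06 and 0.06 m and z of flat_box_centre in the frame of tray_in between 0.02 and 0.028 m and contact force between the fingers and flat_box below 0.3 N), for 0.2 s.
At the end, for the whole second after the job is handed in: Long box at rest on the scale, centre within 15 mm and 8 degrees of square along the platform; small boxes at rest on the big box, each over its first end, within 7 mm of its lugs' middle, fully down (2.5 mm), upright, flat box lengthwise; all released (horizontal distance between long_box_centre and platform below 0.015 m and angle between the x axis of long_box_centre and the x axis of platform, either way round below 0.14 rad and z of long_box_centre in the frame of platform between 0.021 and 0.029 m and angle between each of long_box_centre, tall_box_centre, flat_box_centre's own z axis and vertical below 0.06 rad and contact force between the fingers and long_box below 0.3 N and linear speed of each of long_box, tall_box, flat_box below 0.01 m/s and angular speed of each of long_box, tall_box, flat_box below 0.1 rad/s and (x of tall_box_centre in the frame of base_box between -0.057 and -0.043 m or x of tall_box_centre in the frame of base_box between 0.043 and 0.057 m) and y of tall_box_centre in the frame of base_box between -0.007 and 0.007 m and z of tall_box_centre in the frame of base_box between 0.0955 and 0.1005 m and distance of each of tall_box_centre, flat_box_centre from where it was at the start of the episode below 0.07 m and contact force between the fingers and tall_box below 0.3 N and (x of flat_box_centre in the frame of base_box between -0.057 and -0.043 m or x of flat_box_centre in the frame of base_box between 0.043 and 0.057 m) and y of flat_box_centre in the frame of base_box between -0.007 and 0.007 m and z of flat_box_centre in the frame of base_box between 0.0865 and 0.0915 m and contact force between the fingers and flat_box below 0.3 N and angle between the x axis of flat_box_centre and the x axis of base_box, either way round below 0.2 rad); the robot touches nothing.
It fails at once if a box is tipped more than 35 degrees (angle between any of tall_box_centre, flat_box_centre, long_box_centre's own z axis and vertical above 0.6 rad).
It also fails if it takes over 120 s, if anything falls off the work surface, if the arm or the gripper's body presses on something with over 40 N, if the wrist force passes 120 N, or if a joint passes its speed limit or range.

## Working session

There is one attempt and no reset: what is moved stays moved. The work goes in short steps, Python scripts to look and compute and a tool call to move; the robot and the scene stay as the last step left them, time stands still between calls to the robot, and variables do not carry over. Pictures are saved under pics/ and viewed, and the job is handed in when it is done.

Besides the shell and the picture viewer there is one more tool, called after "Emit:" as name([rows], argument=value, ...), one row to a line, values as JSON. arm_command: Moves the arm, as the interface text tells. Shift numbers are shares of 50 cm and turn numbers shares of pi/4 rad, none past 1 either way. Its arguments: {"type":"object","properties":{"targets":{"type":"array"},"squeeze":{"type":"number"}},"required":["targets"]}

```bash
mkdir -p pics
python3 - <<'E'
from workcell import env
import cv2
print(env.state())
for n in("side","top"):
    cv2.imwrite(f"pics/{n}0.png",env.grab_frame(n)[:,:,::-1]); print(env.camera_params(n))
E
```

```text
{'time_s': 0.0, 'qpos': array([ 7.40844465e+01,  1.83514274e+01,  8.97073093e+01,  6.15887798e-04,
        7.20427892e+01, -1.14638416e+00]), 'qvel': array([ 0.01437042,  0.01075091,  0.00684966,  0.01550275, -0.02046845,
       -0.00290913]), 'effort': array([ 3.86851734e-04, -4.12472177e+01, -2.31971633e+01,  7.27608288e-02,
        4.57893033e-02, -1.48570421e-04]), 'ee_pos': array([146.44326155, 555.51350624, 213.11629809]), 'ee_rot': array([-1.79898506e+02, -2.61664390e-03,  1.65230638e+02]), 'force': array([-0.00611572,  0.61143429,  0.20627951]), 'torque': array([ 0.05326642,  0.01666727, -0.00710032]), 'gripper_width': 91.05429896260934}
{'camera_matrix': array([[542.83812334,   0.        , 318.8133934 ],
       [  0.        , 542.83812334, 231.53354748],
       [  0.        ,   0.        ,   1.        ]]), 'dist_coeffs': array([-0.07558309,  0.        ,  0.        ,  0.        ,  0.        ]), 'R': array([[ 9.82591692e-01, -1.85777162e-01, -6.43137066e-04],
       [-1.30546048e-01, -6.87998146e-01, -7.13874135e-01],
       [ 1.32179034e-01,  7.01530752e-01, -7.00273737e-01]]), 't': array([-521.88660688,  158.42890939, 1175.45169485])}
{'camera_matrix': array([[494.93597318,   0.        , 323.36751377],
       [  0.        , 494.93597318, 236.42907372],
       [  0.        ,   0.        ,   1.        ]]), 'dist_coeffs': array([-0.02188264,  0.        ,  0.        ,  0.        ,  0.        ]), 'R': array([[-0.00280797, -0.9999876 ,  0.00411317],
       [-0.99800961,  0.00254324, -0.06301064],
       [ 0.0629994 , -0.00428192, -0.99800438]]), 't': array([ 11.54327761, 536.65798017, 959.05942057])}
```

View pics/side0.png

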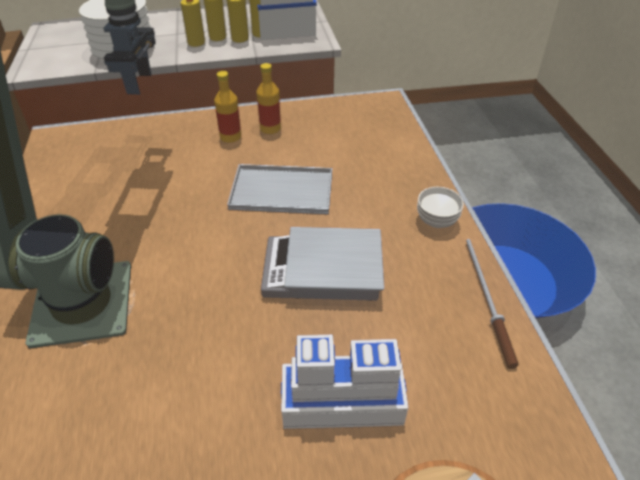

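View pics/top0.png

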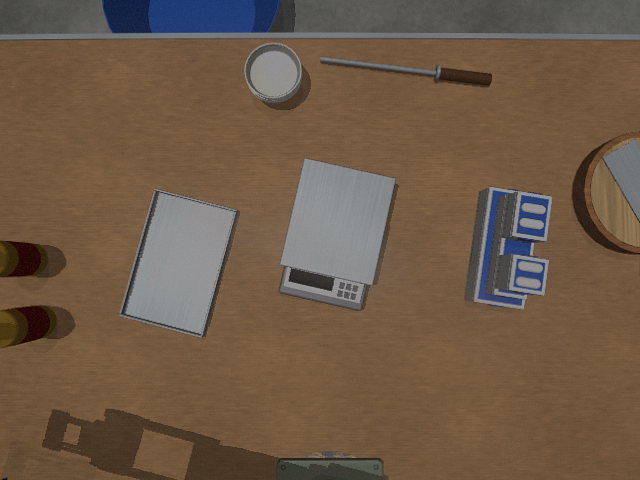

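The side view shows the tall box at left (315,358) and the flat box at right (376,362). Both stand on the long box, with the tray at (282,190) and the scale at (335,262). The top view shows the tray at (180,262), the scale at (338,222) and the stack at (512,248). I'll zoom in for corner measurements.

Run:
```python
import cv2,numpy as np
a=cv2.imread("pics/side0.png");b=cv2.imread("pics/top0.png")
cv2.imwrite("pics/s_stack.png",cv2.resize(a[325:435,270:420],None,fx=5,fy=5,interpolation=2))
cv2.imwrite("pics/t_stack.png",cv2.resize(b[180:315,460:560],None,fx=4.4,fy=4.4,interpolation=2))
cv2.imwrite("pics/t_ts.png",cv2.resize(b[150:345,110:405],None,fx=2.7,fy=2.7,interpolation=2))
```

```text
(no output)
```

View pics/s_stack.png

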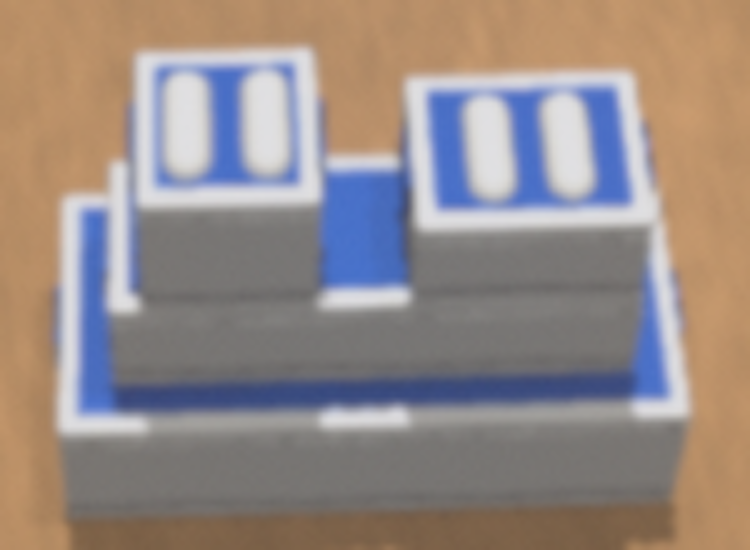

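View pics/t_stack.png

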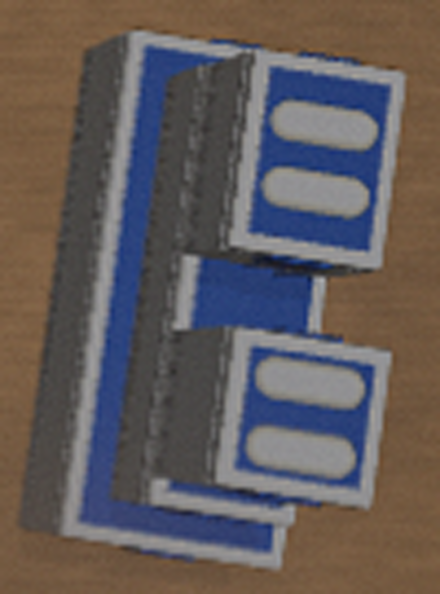

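View pics/t_ts.png

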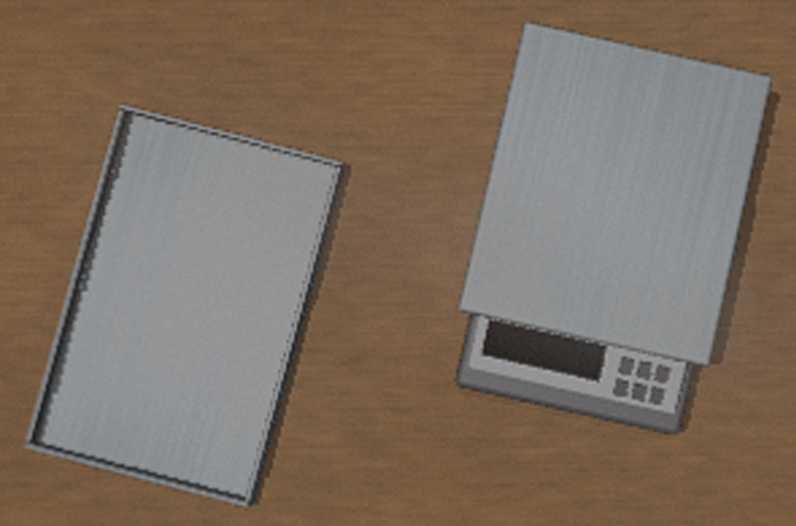

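```bash
cat > h.py <<'E'
import numpy as np,cv2
from workcell import env
def ray(n,uv,z):
    p=env.camera_params(n);uv=np.array(uv,float).reshape(-1,1,2)
    q=cv2.undistortPoints(uv,p["camera_matrix"],p["dist_coeffs"]).reshape(-1,2)
    R=p["R"];C=-R.T@p["t"]
    d=np.c_[q,np.ones(len(q))]@R
    return C+d*((z-C[2])/d[:,2])[:,None]
def zoom(uv,off,s): return np.array(off)+(np.array(uv,float)+.5)/s-.5
def rep(name,n,uv,z):
    P=ray(n,uv,z)[:,:2];c=P.mean(0);e=np.roll(P,-1,0)-P
    print(name,n,"c",c.round(1),"sides",np.linalg.norm(e,axis=1).round(1),"ang",(np.degrees(np.arctan2(e[:,1],e[:,0]))%90).round(1))
E
python3 - <<'E'
from h import *
T=lambda l:zoom(l,(460,180),4.4)
S=lambda l:zoom(l,(270,325),5)
W=lambda l:zoom(l,(110,150),2.7)
rep("flat","top",T([(254,50),(405,72),(383,272),(232,245)]),163)
rep("tall","top",T([(235,325),(392,350),(370,508),(213,486)]),181)
rep("flat","side",S([(405,77),(635,73),(660,220),(412,230)]),163)
rep("tall","side",S([(136,52),(313,50),(323,203),(137,210)]),181)
rep("tray","top",W([(120,105),(344,162),(250,505),(27,445)]),18)
rep("plat","top",W([(526,22),(770,76),(712,363),(460,310)]),60)
p=ray("top",T([(130,32),(62,535),(280,568)]),65);print(p.round(1),"c",((p[0]+p[2])/2).round(1),np.linalg.norm(np.diff(p,axis=0),axis=1))
p=ray("side",S([(62,197),(60,433),(690,415)]),65);print(p.round(1),"c",((p[0]+p[2])/2).round(1),np.linalg.norm(np.diff(p,axis=0),axis=1))
a=cv2.imread("pics/side0.png")
cv2.imwrite("pics/s_ts.png",cv2.resize(a[155:305,220:395],None,fx=4,fy=4,interpolation=2))
E
```

```text
flat top c [ 561.4 -342. ] sides [59.1 78.  59.  76. ] ang [81.7 81.8 79.7 82. ]
tall top c [ 463.  -325.4] sides [59.8 59.6 59.3 60.6] ang [80.8 80.3 81.8 80.7]
flat side c [ 561.9 -341.4] sides [78.2 57.2 80.9 59.2] ang [80.2 81.8 81.6 79.2]
tall side c [ 463.4 -326. ] sides [59.  58.7 59.3 60.5] ang [80.1 81.4 81.8 81.2]
tray top c [487.2 295.4] sides [170.6 257.1 168.  255.9] ang [75.5 75.1 75.1 75.7]
plat top c [563.7 -17.9] sides [176.1 205.6 178.9 207.8] ang [77.3 78.  78.  77.2]
[[ 626.9 -304.    65. ]
 [ 411.8 -269.9   65. ]
 [ 397.4 -362.7   65. ]] c [ 512.2 -333.3   65. ] [217.74193965  93.93630026]
[[ 411.1 -269.8   65. ]
 [ 397.3 -362.9   65. ]
 [ 612.8 -397.4   65. ]] c [ 512.  -333.6   65. ] [ 94.07894911 218.28731609]
```

View pics/s_ts.png

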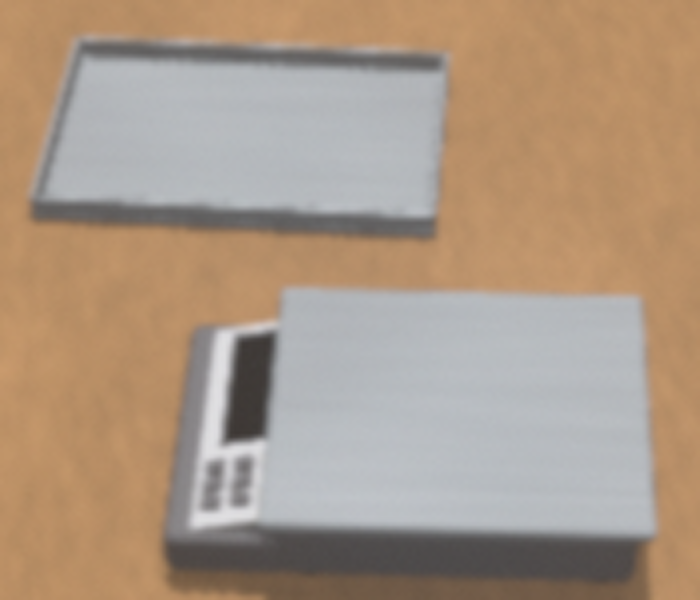

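```bash
cat >> h.py <<'E'
from scipy.spatial.transform import Rotation as Ro
def go(x,y,z,yaw):
    s=env.state();R=Ro.from_euler("xyz",s["ee_rot"],degrees=True).as_matrix()
    d=R.T@(np.array([x,y,z])-s["ee_pos"]);t=(s["ee_rot"][2]-yaw+180)%360-180
    print("t",round(s["time_s"],2),"at",s["ee_pos"].round(1),s["ee_rot"].round(2),"w",round(s["gripper_width"],1),"F",s["force"].round(1))
    print("shift shares",(d/500).round(4),"turn",round(t/45,3),"rows",round(max(np.linalg.norm(d)/41.7,abs(t)/7.16),1))
E
python3 - <<'E'
from h import *
W=lambda l:zoom(l,(220,155),4)
rep("plat","side",W([(284,289),(640,297),(656,535),(260,525)]),60)
p=ray("side",W([(78,37),(448,53),(438,218),(32,203)]),18);print(p.round(1),p.mean(0))
go(463,-325.7,250,170.9)
E
```

```text
plat side c [563.3 -17.1] sides [206.6 178.2 206.8 178. ] ang [77.4 77.4 77.4 77.4]
[[383.9 411.7  18. ]
 [632.3 345.7  18. ]
 [591.9 181.4  18. ]
 [340.9 243.7  18. ]] [487.25821482 295.62487178  18.        ]
t 0.1 at [146.5 555.6 213.2] [-179.91   -0.    165.23] w 91.4 F [ 0.   0.1 -0.9]
shift shares [-1.0615 -1.543  -0.0712] turn -0.126 rows 22.5
```

Emit:
arm_command([
  [0,-0.5,-0.75,-0.074,-0.126],
  [0,-0.5,-0.75,-0.074,-0.126],
  [0,-0.5,-0.75,-0.074,-0.126],
  [0,-0.5,-0.75,-0.074,-0.126],
  [0,-0.5,-0.75,-0.074,-0.126],
  [0,-0.5,-0.75,-0.074,-0.126],
  [0,-0.5,-0.75,-0.074,-0.126],
  [0,-0.5,-0.75,-0.074,-0.126],
], squeeze=25)

```text
time_s: 0.77
ee_pos: [254.0, 239.7, 241.0]
ee_rot: [-179.9, -0.0, 171.0]
force: [0.9, 0.4, 0.3]
gripper_width: 91.5
```

```bash
python3 -c "
from h import *
go(463,-325.7,250,170.9)"
```

```text
t 0.77 at [254.  239.7 241. ] [-1.7989e+02 -1.0000e-02  1.7097e+02] w 91.5 F [0.9 0.4 0.3]
shift shares [-0.5904 -1.0511 -0.0161] turn 0.001 rows 14.5
```

Emit:
arm_command([
  [0,-0.55,-0.98,-0.016,0],
  [0,-0.55,-0.98,-0.016,0],
  [0,-0.55,-0.98,-0.016,0],
  [0,-0.55,-0.98,-0.016,0],
  [0,-0.55,-0.98,-0.016,0],
  [0,-0.55,-0.98,-0.016,0],
  [0,-0.55,-0.98,-0.016,0],
  [0,-0.55,-0.98,-0.016,0],
])

```text
time_s: 1.43
ee_pos: [369.0, -73.3, 246.3]
ee_rot: [-179.9, 0.0, 170.9]
force: [0.9, 0.2, -0.0]
gripper_width: 91.0
```

```bash
python3 -c "
from h import *
go(463,-325.7,220,170.9)"
```

```text
t 1.43 at [369.  -73.3 246.3] [-1.7991e+02  1.0000e-02  1.7091e+02] w 91.0 F [ 0.9  0.2 -0. ]
shift shares [-0.2654 -0.4686  0.0534] turn 0.0 rows 6.5
```

Emit:
arm_command([
  [0,-0.265,-0.469,0.03,0],
  [0,-0.265,-0.469,0.03,0],
  [0,-0.265,-0.469,0.03,0],
  [0,-0.265,-0.469,0.03,0],
  [0,-0.265,-0.469,0.03,0],
  [0,-0.265,-0.469,0.03,0],
  [0,-0.265,-0.469,0.03,0],
  [0,-0.265,-0.469,0.03,0],
])

```text
time_s: 2.1
ee_pos: [463.7, -330.0, 229.9]
ee_rot: [-179.9, -0.0, 170.7]
force: [0.2, -0.3, -0.0]
gripper_width: 91.3
```

```bash
python3 -c "
from h import *
go(463,-325.7,131,170.9)
cv2.imwrite('pics/top1.png',env.grab_frame('top')[:,:,::-1])
cv2.imwrite('pics/side1.png',cv2.resize(env.grab_frame('side')[250:450,220:480,::-1],None,fx=3,fy=3))"
```

```text
t 2.1 at [ 463.7 -330.   229.9] [-1.7986e+02 -3.0000e-02  1.7072e+02] w 91.3 F [ 0.2 -0.3 -0. ]
shift shares [0.0026 0.0088 0.1978] turn -0.004 rows 2.4
```

View pics/side1.png

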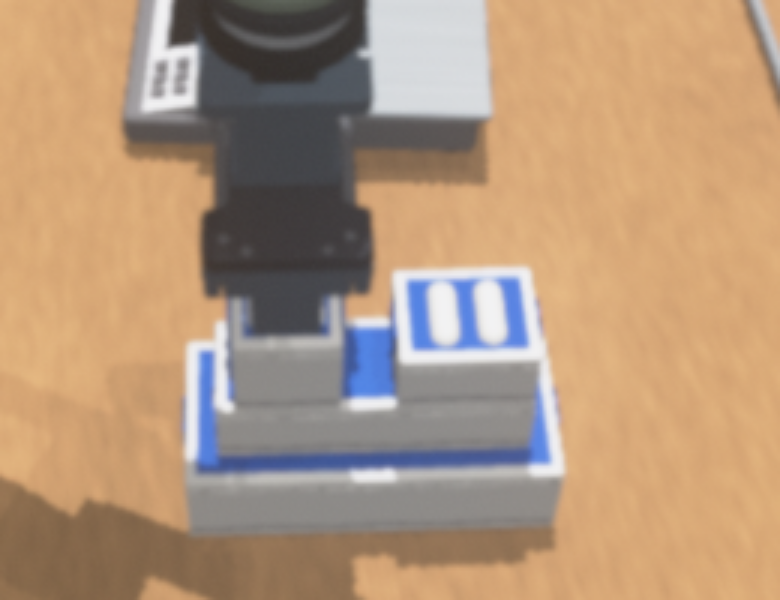

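The gripper hangs over the tall box, centred along it (fingers about x 290 of 780 in the crop, box 235–340). Now I'll correct y and descend.

Emit:
arm_command([
  [0,0.003,0.009,0,-0.004],
  [0,0.003,0.009,0.05,-0.004],
  [0,0.003,0.009,0.1,-0.004],
  [0,0.003,0.009,0.15,-0.004],
  [0,0.003,0.009,0.18,-0.004],
  [0,0.003,0.009,0.198,-0.004],
  [0,0.003,0.009,0.198,-0.004],
  [0,0.003,0.009,0.198,-0.004],
])

```text
time_s: 2.87
ee_pos: [461.5, -320.6, 132.3]
ee_rot: [-180.0, -0.1, 171.1]
force: [-0.7, -0.2, 1.2]
gripper_width: 91.2
```

```bash
python3 -c "
from h import *
go(463,-325.7,131,170.9)"
```

```text
t 2.87 at [ 461.5 -320.6  132.3] [-1.7999e+02 -8.0000e-02  1.7107e+02] w 91.2 F [-0.7 -0.2  1.2]
shift shares [-0.0045 -0.0097  0.0026] turn 0.004 rows 0.1
```

Emit:
arm_command([
  [0,-0.0045,-0.0097,0.0026,0.004],
  [0,-0.0045,-0.0097,0.0026,0.004],
  [0,-0.0045,-0.0097,0.0026,0.004],
  [0,-0.0045,-0.0097,0.0026,0.004],
  [0,-0.0045,-0.0097,0.0026,0.004],
  [0,-0.0045,-0.0097,0.0026,0.004],
])

```text
time_s: 3.37
ee_pos: [463.0, -325.8, 131.2]
ee_rot: [-180.0, -0.1, 170.9]
force: [0.5, 0.1, -0.3]
gripper_width: 91.2
```

```bash
python3 -c "
from h import *
go(463,-325.7,131,170.9)"
```

```text
t 3.37 at [ 463.  -325.8  131.2] [-1.7998e+02 -7.0000e-02  1.7089e+02] w 91.2 F [ 0.5  0.1 -0.3]
shift shares [0.0001 0.0002 0.0004] turn -0.0 rows 0.0
```

Emit:
arm_command([
  [1,0,0,0,0],
  [1,0,0,0,0],
  [1,0,0,0,0],
  [1,0,0,0,0],
  [1,0,0,0,0],
  [1,0,0,0,0],
  [1,0,0,0,0],
  [1,0,0,0,0],
], squeeze=25)

```text
time_s: 4.03
ee_pos: [463.0, -325.8, 131.2]
ee_rot: [-180.0, -0.1, 170.9]
force: [0.2, 0.4, -0.7]
gripper_width: 59.8
```

```bash
python3 -c "
from h import *
go(463,-325.7,131,170.9)"
```

```text
t 4.03 at [ 463.  -325.8  131.2] [-1.7998e+02 -7.0000e-02  1.7089e+02] w 59.8 F [ 0.2  0.4 -0.7]
shift shares [0.     0.0001 0.0003] turn -0.0 rows 0.0
```

Emit:
arm_command([
  [1,0,0,-0.02,0],
  [1,0,0,-0.04,0],
  [1,0,0,-0.07,0],
  [1,0,0,-0.1,0],
  [1,0,0,-0.12,0],
  [1,0,0.04,-0.12,0],
  [1,0,0.1,-0.12,0],
  [1,0,0.17,-0.12,0],
])

```text
time_s: 4.7
ee_pos: [476.7, -242.1, 191.9]
ee_rot: [-179.9, 0.0, 170.7]
force: [0.6, 0.5, -2.5]
gripper_width: 60.0
```

```bash
python3 -c "
from h import *
go(429.2,310.7,150,165.3)"
```

```text
t 4.7 at [ 476.7 -242.1  191.9] [-179.94    0.    170.74] w 60.0 F [ 0.6  0.5 -2.5]
shift shares [0.2716 1.0761 0.0827] turn 0.121 rows 13.3
```

Emit:
arm_command([
  [1,0.017,0.07,0,0.02],
  [1,0.034,0.14,0,0.04],
  [1,0.05,0.21,0,0.06],
  [1,0.07,0.28,0,0.08],
  [1,0.09,0.35,0,0.1],
  [1,0.105,0.42,0,0.12],
  [1,0.12,0.49,0,0.12],
  [1,0.14,0.56,0,0.12],
])

```text
time_s: 5.37
ee_pos: [452.7, 47.1, 192.5]
ee_rot: [-180.0, 0.1, 165.3]
force: [1.3, 1.4, -1.9]
gripper_width: 60.0
```

```bash
python3 -c "
from h import *
go(429.2,310.7,150,165.3)"
```

```text
t 5.37 at [452.7  47.1 192.5] [-1.7997e+02  1.1000e-01  1.6532e+02] w 60.0 F [ 1.3  1.4 -1.9]
shift shares [0.1792 0.4981 0.0844] turn 0.001 rows 6.4
```

Emit:
arm_command([
  [1,0.03,0.08,0,0],
  [1,0.055,0.15,0,0],
  [1,0.08,0.22,0,0],
  [1,0.105,0.29,0,0],
  [1,0.13,0.36,0,0],
  [1,0.15,0.42,0.03,0],
  [1,0.17,0.47,0.06,0],
  [1,0.179,0.498,0.084,0],
])

```text
time_s: 6.03
ee_pos: [428.6, 313.6, 149.9]
ee_rot: [179.9, 0.1, 165.5]
force: [-0.6, 0.5, -3.3]
gripper_width: 60.0
```

Emit:
arm_command([
  [1,0,0,0,0],
  [1,0,0,0,0],
])

```text
time_s: 6.2
ee_pos: [428.2, 313.6, 149.4]
ee_rot: [-179.9, 0.1, 165.6]
force: [-0.2, 0.6, -2.1]
gripper_width: 59.8
```

```bash
python3 -c "
from h import *
go(429.2,310.7,21,165.3)"
```

```text
t 6.2 at [428.2 313.6 149.4] [-1.7995e+02  5.0000e-02  1.6555e+02] w 59.8 F [-0.2  0.6 -2.1]
shift shares [-0.0032 -0.005   0.2568] turn 0.006 rows 3.1
```

Emit:
arm_command([
  [1,-0.003,-0.005,0.04,0.006],
  [1,-0.003,-0.005,0.08,0.006],
  [1,-0.003,-0.005,0.12,0.006],
  [1,-0.003,-0.005,0.16,0.006],
  [1,-0.003,-0.005,0.2,0.006],
  [1,-0.003,-0.005,0.23,0.006],
  [1,-0.003,-0.005,0.245,0.006],
  [1,-0.003,-0.005,0.247,0.006],
])

```text
time_s: 6.87
ee_pos: [429.1, 309.2, 25.4]
ee_rot: [-179.9, -0.0, 165.2]
force: [0.2, -0.0, -2.0]
gripper_width: 60.0
```

Emit:
arm_command([
  [1,0,0,0,0],
  [1,0,0,0,0],
])

```text
time_s: 7.03
ee_pos: [430.1, 309.1, 26.6]
ee_rot: [-179.9, 0.1, 165.2]
force: [1.1, -0.1, -2.6]
gripper_width: 60.1
```

```bash
python3 -c "
from h import *
go(429.2,310.7,20,165.3)"
```

```text
t 7.03 at [430.1 309.1  26.6] [-1.7993e+02  8.0000e-02  1.6516e+02] w 60.1 F [ 1.1 -0.1 -2.6]
shift shares [0.0026 0.0026 0.0133] turn -0.003 rows 0.2
```

Emit:
arm_command([
  [1,0,0,0.004,0],
  [1,0,0,0.008,0],
  [1,0,0,0.012,0],
  [1,0,0,0.014,0],
  [1,0,0,0.014,0],
  [1,0,0,0.014,0],
])

```text
time_s: 7.53
ee_pos: [430.3, 309.2, 20.2]
ee_rot: [-180.0, 0.1, 165.2]
force: [-1.2, -2.1, 4.3]
gripper_width: 60.1
```

```bash
python3 -c "
from h import *
go(429.2,310.7,20,165.3)"
```

```text
t 7.53 at [430.3 309.2  20.2] [-1.7995e+02  1.0000e-01  1.6517e+02] w 60.1 F [-1.2 -2.1  4.3]
shift shares [0.0028 0.0024 0.0004] turn -0.003 rows 0.0
```

Emit:
arm_command([
  [0,0,0,0,0],
  [0,0,0,0,0],
  [0,0,0,0,0],
  [0,0,0,0,0],
  [0,0,0,0,0],
  [0,0,0,0,0],
])

```text
time_s: 8.03
ee_pos: [430.2, 309.2, 20.1]
ee_rot: [-179.9, 0.1, 165.2]
force: [-0.2, 0.3, 0.7]
gripper_width: 90.9
```

```bash
python3 -c "
from h import *
go(429.2,310.7,190,165.3)"
```

```text
t 8.03 at [430.2 309.2  20.1] [-1.7995e+02  1.0000e-01  1.6517e+02] w 90.9 F [-0.2  0.3  0.7]
shift shares [ 0.0022  0.0021 -0.3398] turn -0.003 rows 4.1
```

Emit:
arm_command([
  [0,0,0,-0.06,0],
  [0,0,0,-0.12,0],
  [0,0,0,-0.2,0],
  [0,0,0,-0.28,0],
  [0,0,0,-0.36,0],
  [0,-0.02,-0.06,-0.38,0],
  [0,-0.05,-0.14,-0.38,0],
  [0,-0.08,-0.21,-0.38,0],
])

```text
time_s: 8.7
ee_pos: [441.9, 197.0, 211.6]
ee_rot: [180.0, 0.2, 165.3]
force: [0.1, -0.0, -0.7]
gripper_width: 91.0
```

```bash
python3 -c "
from h import *
go(561.7,-341.6,210,170.9)
cv2.imwrite('pics/side2.png',env.grab_frame('side')[:,:,::-1])"
```

```text
t 8.7 at [441.9 197.  211.6] [179.97   0.24 165.32] w 91.0 F [ 0.1 -0.  -0.7]
shift shares [-0.5048 -0.9813  0.0048] turn -0.124 rows 13.2
```

View pics/side2.png

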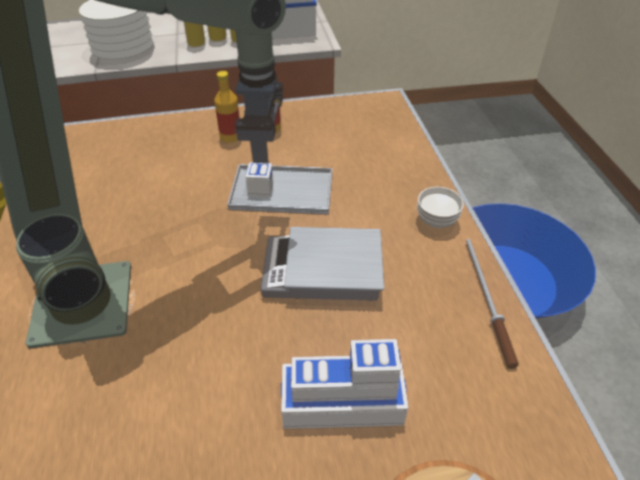

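The tall box stands in the tray at (259,180). The long box hasn't moved, and the flat box is still on it at (375,360). Next I'll go to the flat box.

Emit:
arm_command([
  [0,-0.04,-0.08,0.0,-0.06],
  [0,-0.08,-0.16,0.0,-0.124],
  [0,-0.12,-0.23,0.0,-0.124],
  [0,-0.16,-0.31,0,-0.124],
  [0,-0.2,-0.39,0,-0.124],
  [0,-0.24,-0.47,0,-0.124],
  [0,-0.28,-0.54,0,-0.124],
  [0,-0.32,-0.62,0,-0.124],
])

```text
time_s: 9.42
ee_pos: [511.9, -130.0, 213.5]
ee_rot: [-179.6, 0.2, 170.6]
force: [0.7, -0.2, 1.3]
gripper_width: 90.8
```

```bash
python3 -c "
from h import *
go(561.7,-341.6,210,170.9)"
```

```text
t 9.42 at [ 511.9 -130.   213.5] [-179.62    0.24  170.63] w 90.8 F [ 0.7 -0.2  1.3]
shift shares [-0.167  -0.4013  0.0102] turn -0.006 rows 5.2
```

Emit:
arm_command([
  [0,-0.03,-0.08,0.01,-0.006],
  [0,-0.065,-0.16,0.01,-0.006],
  [0,-0.1,-0.24,0.01,-0.006],
  [0,-0.13,-0.32,0.01,-0.006],
  [0,-0.15,-0.36,0.01,-0.006],
  [0,-0.162,-0.39,0.01,-0.006],
  [0,-0.167,-0.401,0.01,-0.006],
  [0,-0.167,-0.401,0.01,-0.006],
])

```text
time_s: 10.08
ee_pos: [561.7, -342.3, 209.2]
ee_rot: [-179.7, 0.2, 170.8]
force: [-0.7, 0.5, 0.5]
gripper_width: 91.7
```

Emit:
arm_command([
  [0,0,0,0,0],
  [0,0,0,0,0],
])

```text
time_s: 10.25
ee_pos: [561.5, -340.9, 209.1]
ee_rot: [-179.7, 0.1, 170.9]
force: [-0.1, -0.3, 0.2]
gripper_width: 91.0
```

```bash
python3 -c "
from h import *
go(561.7,-341.6,125,170.9)"
```

```text
t 10.25 at [ 561.5 -340.9  209.1] [-1.7970e+02  1.4000e-01  1.7087e+02] w 91.0 F [-0.1 -0.3  0.2]
shift shares [-0.0003 -0.0005  0.1683] turn -0.001 rows 2.0
```

Emit:
arm_command([
  [0,0,-0.001,0.04,0],
  [0,0,-0.001,0.08,0],
  [0,0,-0.001,0.12,0],
  [0,0,-0.001,0.15,0],
  [0,0,-0.001,0.168,0],
  [0,0,-0.001,0.168,0],
  [0,0,-0.001,0.168,0],
  [0,0,-0.001,0.168,0],
])

```text
time_s: 10.92
ee_pos: [562.3, -341.8, 126.5]
ee_rot: [-179.6, 0.3, 170.9]
force: [0.3, 0.1, 0.3]
gripper_width: 91.2
```

```bash
python3 -c "
from h import *
go(561.7,-341.6,125,170.9)"
```

```text
t 10.92 at [ 562.3 -341.8  126.5] [-179.65    0.26  170.9 ] w 91.2 F [0.3 0.1 0.3]
shift shares [0.0012 0.0002 0.0031] turn -0.0 rows 0.0
```

Emit:
arm_command([
  [1,0,0,0.003,0],
  [1,0,0,0.003,0],
  [1,0,0,0.003,0],
  [1,0,0,0.003,0],
  [1,0,0,0.003,0],
  [1,0,0,0.003,0],
  [1,0,0,0.003,0],
])

```text
time_s: 11.5
ee_pos: [562.3, -341.9, 125.3]
ee_rot: [-179.6, 0.3, 170.9]
force: [-0.7, -0.3, 1.8]
gripper_width: 59.9
```

```bash
python3 -c "
from h import *
go(561.7,-341.6,125,170.9)"
```

```text
t 11.5 at [ 562.3 -341.9  125.3] [-179.64    0.27  170.89] w 59.9 F [-0.7 -0.3  1.8]
shift shares [0.0013 0.0005 0.0005] turn -0.0 rows 0.0
```

Emit:
arm_command([
  [1,0,0,-0.02,0],
  [1,0,0,-0.04,0],
  [1,0,0,-0.07,0],
  [1,0,0,-0.1,0],
  [1,0,0,-0.13,0],
  [1,0,0.04,-0.14,0],
  [1,0,0.1,-0.14,0],
  [1,0,0.17,-0.14,0],
])

```text
time_s: 12.17
ee_pos: [575.8, -258.2, 196.3]
ee_rot: [-179.6, 0.4, 170.7]
force: [1.1, 1.4, -1.6]
gripper_width: 60.0
```

```bash
python3 -c "
from h import *
go(540.4,281.5,195,165.3)"
```

```text
t 12.17 at [ 575.8 -258.2  196.3] [-179.58    0.42  170.74] w 60.0 F [ 1.1  1.4 -1.6]
shift shares [ 0.2436  1.0538 -0.007 ] turn 0.121 rows 13.0
```

Emit:
arm_command([
  [1,0.017,0.07,0,0.02],
  [1,0.034,0.14,0,0.04],
  [1,0.05,0.21,0,0.06],
  [1,0.066,0.28,0,0.08],
  [1,0.082,0.35,0,0.1],
  [1,0.098,0.42,-0.004,0.12],
  [1,0.113,0.49,-0.005,0.12],
  [1,0.13,0.56,-0.005,0.12],
])

```text
time_s: 12.83
ee_pos: [556.8, 30.3, 197.5]
ee_rot: [-179.6, 0.6, 165.3]
force: [-0.1, 0.0, -2.2]
gripper_width: 59.9
```

```bash
python3 -c "
from h import *
go(540.4,281.5,150,165.3)"
```

```text
t 12.83 at [556.8  30.3 197.5] [-179.65    0.56  165.32] w 59.9 F [-0.1  0.  -2.2]
shift shares [0.1599 0.4783 0.0905] turn 0.001 rows 6.1
```

Emit:
arm_command([
  [1,0.03,0.08,0,0],
  [1,0.055,0.15,0,0],
  [1,0.08,0.22,0,0],
  [1,0.105,0.3,0,0],
  [1,0.13,0.38,0.02,0],
  [1,0.15,0.44,0.05,0],
  [1,0.16,0.478,0.08,0],
  [1,0.16,0.478,0.09,0],
])

```text
time_s: 13.5
ee_pos: [539.1, 285.4, 148.7]
ee_rot: [-179.7, 0.4, 165.6]
force: [-0.4, 0.1, -2.5]
gripper_width: 59.9
```

Emit:
arm_command([
  [1,0,0,0,0],
  [1,0,0,0,0],
  [1,0,0,0,0],
])

```text
time_s: 13.75
ee_pos: [539.7, 284.6, 149.7]
ee_rot: [-179.7, 0.5, 165.5]
force: [0.5, -0.3, -1.0]
gripper_width: 60.1
```

```bash
python3 -c "
from h import *
go(540.4,281.5,20,165.3)"
```

```text
t 13.75 at [539.7 284.6 149.7] [-179.7     0.51  165.52] w 60.1 F [ 0.5 -0.3 -1. ]
shift shares [-0.0007 -0.0043  0.2595] turn 0.005 rows 3.1
```

Emit:
arm_command([
  [1,-0.001,-0.004,0.05,0.005],
  [1,-0.001,-0.004,0.1,0.005],
  [1,-0.001,-0.004,0.15,0.005],
  [1,-0.001,-0.004,0.2,0.005],
  [1,-0.001,-0.004,0.235,0.005],
  [1,-0.001,-0.004,0.258,0.005],
  [1,-0.001,-0.004,0.26,0.005],
  [1,-0.001,-0.004,0.26,0.005],
])

```text
time_s: 14.42
ee_pos: [541.2, 281.1, 20.4]
ee_rot: [-179.7, 0.5, 165.2]
force: [0.6, 0.2, -2.0]
gripper_width: 59.7
```

```bash
python3 -c "
from h import *
go(540.4,281.5,14,165.3)"
```

```text
t 14.42 at [541.2 281.1  20.4] [-179.73    0.54  165.23] w 59.7 F [ 0.6  0.2 -2. ]
shift shares [0.0019 0.0003 0.0127] turn -0.002 rows 0.2
```

Emit:
arm_command([
  [1,0,0,0.004,0],
  [1,0,0,0.008,0],
  [1,0,0,0.012,0],
  [1,0,0,0.013,0],
  [1,0,0,0.013,0],
  [1,0,0,0.013,0],
])

```text
time_s: 14.92
ee_pos: [541.6, 281.2, 14.4]
ee_rot: [-179.8, 0.6, 165.2]
force: [0.7, -0.7, 1.0]
gripper_width: 60.3
```

```bash
python3 -c "
from h import *
go(540.4,281.5,14,165.3)"
```

```text
t 14.92 at [541.6 281.2  14.4] [-179.75    0.58  165.24] w 60.3 F [ 0.7 -0.7  1. ]
shift shares [ 0.0024 -0.0001  0.0008] turn -0.001 rows 0.0
```

Contact. Release pose of the flat box: (541.6, 281.2, 14.4, 165.24).

Emit:
arm_command([
  [0,0,0,0.001,0],
  [0,0,0,0.001,0],
  [0,0,0,0.001,0],
  [0,0,0,0,0],
  [0,0,0,0,0],
  [0,0,0,0,0],
])

```text
time_s: 15.42
ee_pos: [541.6, 281.3, 14.4]
ee_rot: [-179.8, 0.6, 165.2]
force: [0.1, -0.3, -0.1]
gripper_width: 91.0
```

Emit:
arm_command([
  [0,0,0,-0.06,0],
  [0,0,0,-0.12,0],
  [0,0,0,-0.2,0],
  [0,0,0,-0.28,0],
  [0,0,0,-0.33,0],
  [0,0,-0.05,-0.33,0],
  [0,0,-0.12,-0.33,0],
  [0,0,-0.19,-0.33,0],
])

```text
time_s: 16.08
ee_pos: [515.8, 190.1, 180.3]
ee_rot: [-179.8, 0.7, 165.4]
force: [0.6, -0.6, 0.8]
gripper_width: 91.1
```

```bash
python3 -c "
from h import *
go(512.1,-333.6,180,170.9)
cv2.imwrite('pics/side3.png',env.grab_frame('side')[:,:,::-1])
cv2.imwrite('pics/top3.png',env.grab_frame('top')[:,:,::-1])"
```

```text
t 16.08 at [515.8 190.1 180.3] [-179.79    0.65  165.36] w 91.1 F [ 0.6 -0.6  0.8]
shift shares [-0.2576 -1.0152  0.0073] turn -0.123 rows 12.6
```

View pics/side3.png

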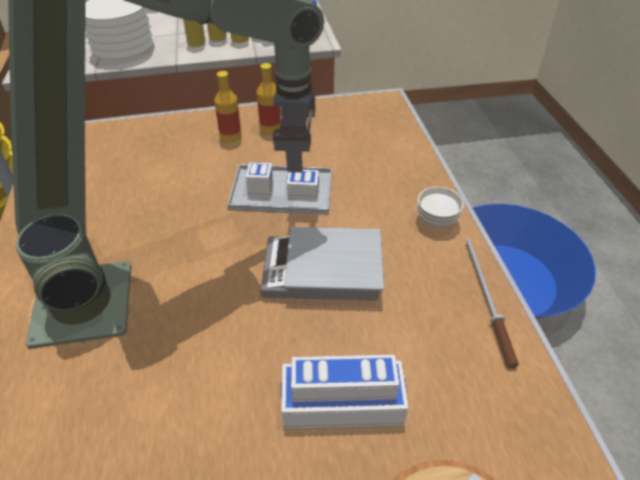

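Both small boxes stand in the tray, at (259,178) and (303,183). The long box is now bare at (345,378). I'll check its centre and carry on.

Run:
```python
from h import *
a=cv2.imread("pics/side3.png")
cv2.imwrite("pics/s3z.png",cv2.resize(a[345:430,275:415],None,fx=5,fy=5,interpolation=2))
```

```text
(no output)
```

View pics/s3z.png

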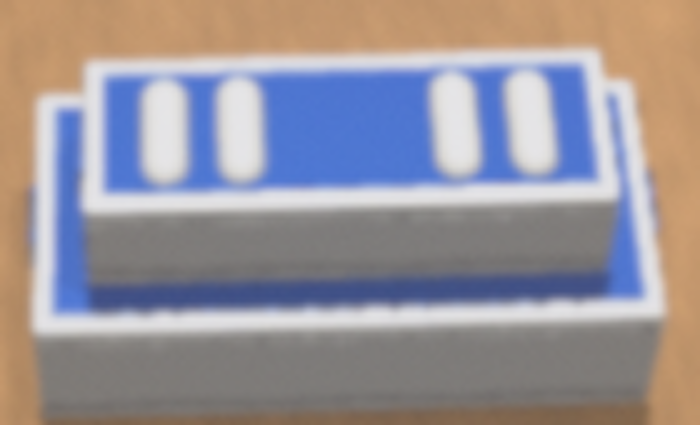

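Emit:
arm_command([
  [0,-0.02,-0.08,0.0,-0.06],
  [0,-0.04,-0.16,0.0,-0.123],
  [0,-0.06,-0.24,0.0,-0.123],
  [0,-0.08,-0.32,0,-0.123],
  [0,-0.1,-0.4,0,-0.123],
  [0,-0.12,-0.47,0,-0.123],
  [0,-0.135,-0.52,0,-0.123],
  [0,-0.14,-0.54,0,-0.123],
])

```text
time_s: 16.85
ee_pos: [512.8, -95.2, 182.6]
ee_rot: [-179.5, 0.5, 170.4]
force: [0.0, 0.2, -0.2]
gripper_width: 91.2
```

Emit:
arm_command([
  [0,0,0,0,0],
  [0,0,0,0,0],
])

```text
time_s: 17.02
ee_pos: [513.1, -94.8, 182.5]
ee_rot: [-179.6, 0.5, 170.4]
force: [1.3, 0.7, 0.0]
gripper_width: 91.3
```

```bash
python3 -c "
from h import *
go(512.1,-333.6,180,170.9)"
```

```text
t 17.02 at [513.1 -94.8 182.5] [-179.57    0.55  170.35] w 91.3 F [1.3 0.7 0. ]
shift shares [-0.078  -0.4711  0.0094] turn -0.012 rows 5.7
```

Emit:
arm_command([
  [0,-0.012,-0.07,0.009,-0.012],
  [0,-0.026,-0.15,0.009,-0.012],
  [0,-0.04,-0.23,0.009,-0.012],
  [0,-0.053,-0.31,0.009,-0.012],
  [0,-0.065,-0.39,0.009,-0.012],
  [0,-0.074,-0.44,0.009,-0.012],
  [0,-0.078,-0.47,0.009,-0.012],
  [0,-0.078,-0.471,0.009,-0.012],
])

```text
time_s: 17.68
ee_pos: [512.8, -334.5, 179.7]
ee_rot: [-179.6, 0.6, 170.8]
force: [0.8, -0.0, 0.0]
gripper_width: 91.3
```

Emit:
arm_command([
  [0,0,0,0,0],
  [0,0,0,0,0],
  [0,0,0,0,0],
])

```text
time_s: 17.93
ee_pos: [513.2, -332.5, 179.8]
ee_rot: [-179.6, 0.5, 171.0]
force: [-0.6, 0.3, 0.3]
gripper_width: 91.3
```

```bash
python3 -c "
from h import *
S=lambda l:zoom(l,(275,345),5)
rep('long','side',S([(84,63),(600,50),(617,197),(84,212)]),115)
rep('base','side',S([(38,96),(632,82),(664,316),(34,331)]),65)
go(512.1,-333.6,76,170.9)"
```

```text
long side c [ 512.2 -333.5] sides [181.6  58.1 179.9  58.4] ang [80.8 79.5 80.9 81.3]
base side c [ 512.3 -333.5] sides [219.7  94.2 218.2  93.7] ang [80.7 80.2 80.6 81.1]
t 17.93 at [ 513.2 -332.5  179.8] [-179.61    0.53  170.96] w 91.3 F [-0.6  0.3  0.3]
shift shares [ 0.0038 -0.0012  0.2075] turn 0.001 rows 2.5
```

Emit:
arm_command([
  [0,0.004,-0.001,0.05,0.001],
  [0,0.004,-0.001,0.1,0.001],
  [0,0.004,-0.001,0.15,0.001],
  [0,0.004,-0.001,0.19,0.001],
  [0,0.004,-0.001,0.207,0.001],
  [0,0.004,-0.001,0.207,0.001],
  [0,0.004,-0.001,0.207,0.001],
  [0,0.004,-0.001,0.207,0.001],
])

```text
time_s: 18.6
ee_pos: [513.1, -333.7, 77.9]
ee_rot: [-179.5, 0.7, 170.9]
force: [-0.2, -0.3, 1.1]
gripper_width: 91.6
```

```bash
python3 -c "
from h import *
go(512.1,-333.6,76,170.9)"
```

```text
t 18.6 at [ 513.1 -333.7   77.9] [-179.54    0.69  170.95] w 91.6 F [-0.2 -0.3  1.1]
shift shares [ 0.002  -0.      0.0037] turn 0.001 rows 0.1
```

Emit:
arm_command([
  [1,0.002,0,0.003,0],
  [1,0.002,0,0.003,0],
  [1,0.002,0,0.003,0],
  [1,0.002,0,0.003,0],
  [1,0.002,0,0.003,0],
  [1,0.002,0,0.003,0],
  [1,0.002,0,0.003,0],
], squeeze=35)

```text
time_s: 19.18
ee_pos: [512.2, -333.8, 76.7]
ee_rot: [-179.5, 0.7, 170.9]
force: [-1.0, -0.8, 3.0]
gripper_width: 60.0
```

```bash
python3 -c "
from h import *
go(512.1,-333.6,76,170.9)"
```

```text
t 19.18 at [ 512.2 -333.8   76.7] [-179.52    0.7   170.94] w 60.0 F [-1.  -0.8  3. ]
shift shares [0.0002 0.0004 0.0013] turn 0.001 rows 0.0
```

Emit:
arm_command([
  [1,0,0,-0.015,0],
  [1,0,0,-0.03,0],
  [1,0,0,-0.055,0],
  [1,0,0,-0.08,0],
  [1,0,0,-0.1,0],
  [1,0,0,-0.12,0],
  [1,0,0,-0.12,0],
  [1,0,0,-0.12,0],
])

```text
time_s: 19.85
ee_pos: [511.7, -333.2, 137.1]
ee_rot: [-179.5, 0.8, 170.9]
force: [-0.2, -0.2, -6.3]
gripper_width: 59.8
```

```bash
python3 -c "
from h import *
go(563.5,-17.5,130,167.5)"
```

```text
t 19.85 at [ 511.7 -333.2  137.1] [-179.5     0.75  170.94] w 59.8 F [-0.2 -0.2 -6.3]
shift shares [-0.0027  0.64    0.0087] turn 0.076 rows 7.7
```

Emit:
arm_command([
  [1,0,0.05,0,0.01],
  [1,0,0.12,0,0.02],
  [1,0,0.19,0,0.03],
  [1,0,0.26,0,0.04],
  [1,0,0.33,0,0.05],
  [1,0,0.38,0,0.05],
  [1,0,0.42,0,0.05],
  [1,0,0.42,0,0.05],
])

```text
time_s: 20.52
ee_pos: [544.4, -121.8, 134.3]
ee_rot: [-179.7, 0.6, 168.9]
force: [0.4, -0.4, -4.9]
gripper_width: 59.7
```

Emit:
arm_command([
  [1,0,0,0,0],
  [1,0,0,0,0],
  [1,0,0,0,0],
])

```text
time_s: 20.77
ee_pos: [544.0, -122.3, 133.8]
ee_rot: [-179.7, 0.6, 168.8]
force: [-0.1, -0.2, -6.5]
gripper_width: 59.8
```

```bash
python3 -c "
from h import *
go(563.5,-17.5,115,167.5)"
```

```text
t 20.77 at [ 544.  -122.3  133.8] [-179.65    0.57  168.85] w 59.8 F [-0.1 -0.2 -6.5]
shift shares [0.0026 0.2135 0.0363] turn 0.03 rows 2.6
```

Emit:
arm_command([
  [1,0.002,0.04,0,0.01],
  [1,0.002,0.09,0,0.02],
  [1,0.002,0.14,0,0.03],
  [1,0.002,0.18,0.01,0.03],
  [1,0.003,0.205,0.025,0.03],
  [1,0.003,0.213,0.036,0.03],
  [1,0.003,0.213,0.036,0.03],
  [1,0.003,0.213,0.036,0.03],
])

```text
time_s: 21.43
ee_pos: [562.7, -18.7, 114.4]
ee_rot: [-179.6, 0.5, 167.5]
force: [0.8, 0.7, -5.0]
gripper_width: 59.9
```

Emit:
arm_command([
  [1,0,0,0,0],
  [1,0,0,0,0],
  [1,0,0,0,0],
])

```text
time_s: 21.68
ee_pos: [562.7, -19.6, 114.7]
ee_rot: [-179.6, 0.5, 167.4]
force: [0.4, -0.3, -5.0]
gripper_width: 60.1
```

```bash
python3 -c "
from h import *
go(563.5,-17.5,76,167.5)"
```

```text
t 21.68 at [562.7 -19.6 114.7] [-179.59    0.51  167.42] w 60.1 F [ 0.4 -0.3 -5. ]
shift shares [0.0001 0.0051 0.0773] turn -0.002 rows 0.9
```

Emit:
arm_command([
  [1,0,0.005,0.02,-0.002],
  [1,0,0.005,0.04,-0.002],
  [1,0,0.005,0.06,-0.002],
  [1,0,0.005,0.072,-0.002],
  [1,0,0.005,0.077,-0.002],
  [1,0,0.005,0.077,-0.002],
  [1,0,0.005,0.077,-0.002],
  [1,0,0.005,0.077,-0.002],
])

```text
time_s: 22.35
ee_pos: [564.0, -17.5, 76.5]
ee_rot: [-179.6, 0.6, 167.5]
force: [0.0, -0.6, -4.2]
gripper_width: 59.9
```

```bash
python3 -c "
from h import *
go(563.5,-17.5,71,167.5)"
```

```text
t 22.35 at [564.  -17.5  76.5] [-179.6     0.56  167.51] w 59.9 F [ 0.  -0.6 -4.2]
shift shares [ 0.0011 -0.0001  0.011 ] turn 0.0 rows 0.1
```

Emit:
arm_command([
  [1,0,0,0.003,0],
  [1,0,0,0.006,0],
  [1,0,0,0.009,0],
  [1,0,0,0.01,0],
  [1,0,0,0.01,0],
  [1,0,0,0.01,0],
])

```text
time_s: 22.85
ee_pos: [564.0, -17.6, 71.7]
ee_rot: [-179.6, 0.6, 167.5]
force: [-1.0, -0.6, -2.8]
gripper_width: 60.2
```

```bash
python3 -c "
from h import *
go(563.5,-17.5,71,167.5)"
```

```text
t 22.85 at [564.  -17.6  71.7] [-179.6     0.57  167.51] w 60.2 F [-1.  -0.6 -2.8]
shift shares [ 0.0011 -0.      0.0014] turn 0.0 rows 0.0
```

Nearly down, so I'll lower another millimetre and release.

Emit:
arm_command([
  [1,0,0,0.002,0],
  [1,0,0,0.002,0],
  [1,0,0,0.002,0],
  [0,0,0,0.002,0],
  [0,0,0,0.002,0],
  [0,0,0,0.001,0],
  [0,0,0,0.001,0],
  [0,0,0,0.001,0],
])

```text
time_s: 23.52
ee_pos: [564.3, -17.6, 71.2]
ee_rot: [-179.6, 0.6, 167.5]
force: [-0.4, -0.0, 0.4]
gripper_width: 89.6
```

Emit:
arm_command([
  [0,0,0,-0.04,0],
  [0,0,0,-0.1,0],
  [0,0,0,-0.16,0],
  [0,0,0,-0.22,0],
  [0,0,0,-0.25,0],
  [0,0,0.06,-0.25,0],
  [0,0,0.12,-0.25,0],
  [0,0,0.18,-0.25,0],
])

```text
time_s: 24.18
ee_pos: [583.1, 72.0, 196.1]
ee_rot: [-179.6, 0.7, 167.4]
force: [0.2, -1.1, -0.1]
gripper_width: 91.2
```

Emit:
arm_command([
  [0,0,0.05,0,0],
  [0,0,0.1,0,0],
  [0,0,0.15,0,0],
  [0,0,0.2,0,0],
  [0,0,0.2,0,0],
  [0,0,0.2,0,0],
])

```text
time_s: 24.68
ee_pos: [604.9, 170.6, 194.9]
ee_rot: [-179.6, 0.6, 167.5]
force: [0.1, -0.0, 0.4]
gripper_width: 91.3
```

```bash
python3 -c "
from h import *
go(430.3,309.2,150,165.2)
for n in('side','top'):
  cv2.imwrite(f'pics/{n}4.png',env.grab_frame(n)[:,:,::-1])"
```

```text
t 24.68 at [604.9 170.6 194.9] [-179.6     0.65  167.55] w 91.3 F [ 0.1 -0.   0.4]
shift shares [0.4017 0.196  0.084 ] turn 0.052 rows 5.5
```

View pics/side4.png

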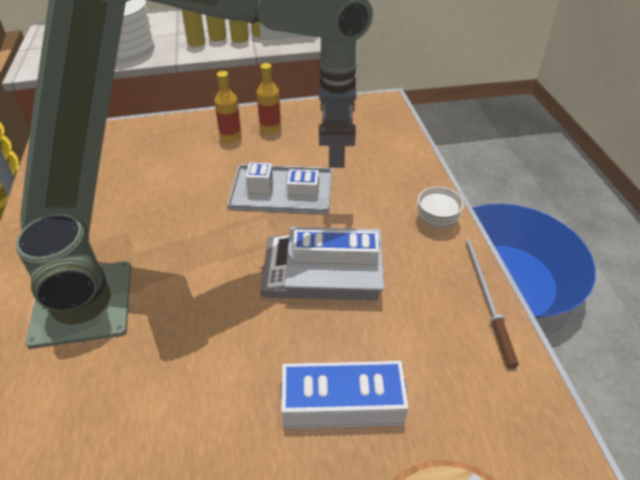

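View pics/top4.png

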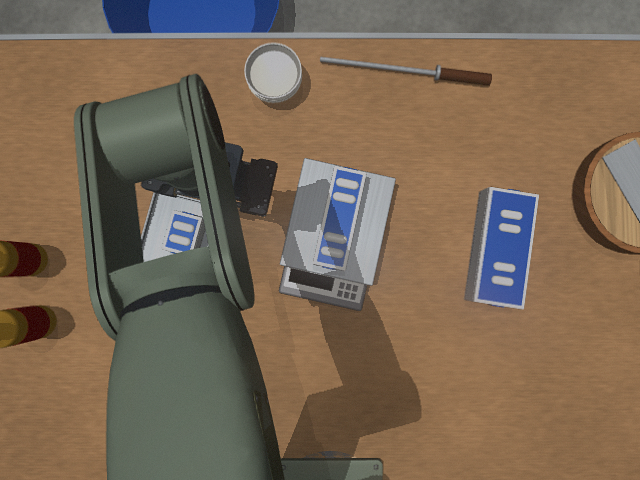

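The long box lies on the platform at (340,218) in the top view, and the base is bare at (507,248). I'll measure the long box, the base and the small boxes in the tray.

Run:
```python
import cv2
a=cv2.imread("pics/side4.png");b=cv2.imread("pics/top4.png")
cv2.imwrite("pics/s4a.png",cv2.resize(a[155:275,225:395],None,fx=4.5,fy=4.5,interpolation=2))
cv2.imwrite("pics/t4a.png",cv2.resize(b[150:315,275:405],None,fx=3.6,fy=3.6,interpolation=2))
```

```text
(no output)
```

View pics/s4a.png

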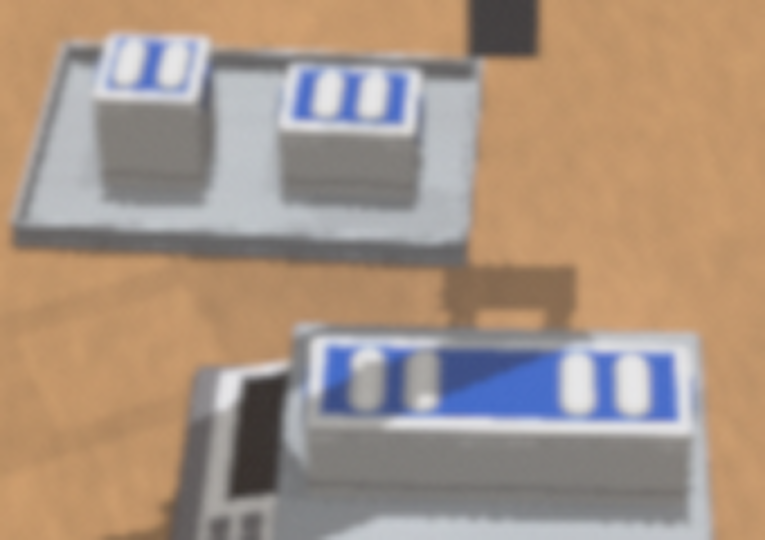

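View pics/t4a.png

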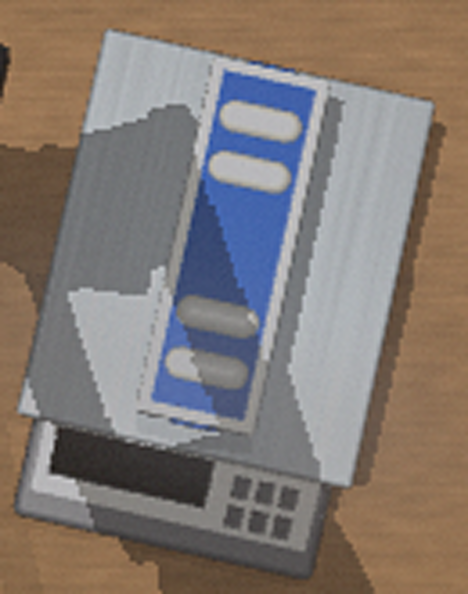

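Run:
```python
from h import *
S=lambda l:zoom(l,(225,155),4.5)
T=lambda l:zoom(l,(275,150),3.6)
rep("long","side",S([(316,336),(686,343),(692,432),(304,424)]),110)
rep("long","top",T([(218,59),(328,82),(248,432),(140,408)]),110)
rep("plat","top",T([(106,29),(434,102),(349,487),(20,412)]),60)
rep("tall","side",S([(105,34),(210,38),(210,104),(94,98)]),70)
rep("flat","side",S([(290,64),(420,70),(416,136),(278,126)]),52)
```

```text
long side c [564.6 -16.4] sides [179.2  59.4 181.2  59.1] ang [77.7 77.6 77.6 75.7]
long top c [564.8 -18.6] sides [ 56.2 179.2  54.6 178.6] ang [78.  76.8 77.3 77.3]
plat top c [563.5 -17.1] sides [177.6 207.7 175.8 207.1] ang [77.2 77.  77.  77.5]
tall side c [432.1 307.7] sides [61.8 61.3 66.4 59.6] ang [75.5 82.9 74.4 78.7]
flat side c [541.5 281.2] sides [76.5 60.5 79.1 57.4] ang [74.9 77.2 72.7 74.7]
```

Emit:
arm_command([
  [0,0.07,0.03,0,0.052],
  [0,0.14,0.065,0,0.052],
  [0,0.21,0.1,0,0.052],
  [0,0.28,0.135,0.02,0.052],
  [0,0.34,0.165,0.04,0.052],
  [0,0.38,0.186,0.08,0.052],
  [0,0.4,0.195,0.084,0.052],
  [0,0.402,0.196,0.084,0.052],
])

```text
time_s: 25.45
ee_pos: [428.4, 307.5, 149.6]
ee_rot: [-179.5, 0.6, 165.2]
force: [-0.3, -0.9, 0.3]
gripper_width: 90.9
```

Emit:
arm_command([
  [0,0,0,0,0],
  [0,0,0,0,0],
  [0,0,0,0,0],
])

```text
time_s: 25.7
ee_pos: [430.1, 306.9, 150.6]
ee_rot: [-179.6, 0.7, 165.1]
force: [0.6, 0.6, -0.3]
gripper_width: 91.0
```

```bash
python3 -c "
from h import *
go(430.3,309.2,20.2,165.2)"
```

```text
t 25.7 at [430.1 306.9 150.6] [-179.55    0.65  165.06] w 91.0 F [ 0.6  0.6 -0.3]
shift shares [0.0037 0.0065 0.2607] turn -0.003 rows 3.1
```

Emit:
arm_command([
  [0,0.004,0.0065,0,-0.003],
  [0,0.004,0.0065,0.06,-0.003],
  [0,0.004,0.0065,0.12,-0.003],
  [0,0.004,0.0065,0.18,-0.003],
  [0,0.004,0.0065,0.23,-0.003],
  [0,0.004,0.0065,0.255,-0.003],
  [0,0.004,0.0065,0.26,-0.003],
  [0,0.004,0.0065,0.26,-0.003],
])

```text
time_s: 26.37
ee_pos: [430.6, 308.9, 20.1]
ee_rot: [-179.5, 0.6, 165.2]
force: [0.1, -1.0, 0.7]
gripper_width: 91.1
```

```bash
python3 -c "
from h import *
go(430.3,309.2,20.2,165.2)"
```

```text
t 26.37 at [430.6 308.9  20.1] [-179.5     0.62  165.15] w 91.1 F [ 0.1 -1.   0.7]
shift shares [ 0.0007  0.0004 -0.0003] turn -0.001 rows 0.0
```

Emit:
arm_command([
  [1,0.001,0,0,0],
  [1,0.001,0,0,0],
  [1,0.001,0,0,0],
  [1,0.001,0,0,0],
  [1,0.001,0,0,0],
  [1,0.001,0,0,0],
  [1,0.001,0,0,0],
], squeeze=25)

```text
time_s: 26.95
ee_pos: [430.4, 309.2, 20.7]
ee_rot: [-179.5, 0.7, 165.2]
force: [-0.7, -0.8, 5.2]
gripper_width: 60.0
```

Emit:
arm_command([
  [1,0,0,-0.03,0],
  [1,0,0,-0.07,0],
  [1,0,0,-0.13,0],
  [1,0,0,-0.19,0],
  [1,0,0,-0.25,0],
  [1,0,0,-0.29,0],
  [1,0,0,-0.3,0],
  [1,0,0,-0.3,0],
])

```text
time_s: 27.62
ee_pos: [429.4, 311.2, 171.5]
ee_rot: [-179.6, 0.7, 165.2]
force: [0.1, 0.0, -3.1]
gripper_width: 59.6
```

```bash
python3 -c "
from h import *
go(463,-325.8,165,170.9)"
```

```text
t 27.62 at [429.4 311.2 171.5] [-179.65    0.74  165.16] w 59.6 F [ 0.1  0.  -3.1]
shift shares [-0.391  -1.2141  0.0255] turn -0.127 rows 15.3
```

Emit:
arm_command([
  [1,-0.02,-0.06,0.0,-0.03],
  [1,-0.045,-0.13,0.0,-0.06],
  [1,-0.07,-0.2,0.0,-0.09],
  [1,-0.09,-0.27,0,-0.127],
  [1,-0.11,-0.34,0,-0.127],
  [1,-0.135,-0.41,0,-0.127],
  [1,-0.155,-0.48,0,-0.127],
  [1,-0.18,-0.55,0,-0.127],
])

```text
time_s: 28.28
ee_pos: [443.7, 20.6, 172.0]
ee_rot: [-179.5, 0.4, 170.9]
force: [1.7, -0.0, -2.5]
gripper_width: 59.8
```

```bash
python3 -c "
from h import *
go(463,-325.8,165,170.9)"
```

```text
t 28.28 at [443.7  20.6 172. ] [-179.53    0.42  170.89] w 59.8 F [ 1.7 -0.  -2.5]
shift shares [-0.1476 -0.6779  0.0206] turn -0.0 rows 8.3
```

Emit:
arm_command([
  [1,-0.018,-0.08,0.003,0],
  [1,-0.034,-0.155,0.006,0],
  [1,-0.05,-0.23,0.01,0],
  [1,-0.067,-0.31,0.01,0],
  [1,-0.083,-0.38,0.01,0],
  [1,-0.1,-0.45,0.01,0],
  [1,-0.11,-0.51,0.01,0],
  [1,-0.12,-0.55,0.01,0],
])

```text
time_s: 28.95
ee_pos: [457.9, -262.8, 166.9]
ee_rot: [-179.6, 0.2, 170.8]
force: [-0.4, 0.9, -1.7]
gripper_width: 59.9
```

Emit:
arm_command([
  [1,0,0,0,0],
  [1,0,0,0,0],
  [1,0,0,0,0],
])

```text
time_s: 29.2
ee_pos: [456.6, -261.5, 164.8]
ee_rot: [-179.7, -0.1, 170.8]
force: [0.4, 1.2, -2.7]
gripper_width: 60.0
```

```bash
python3 -c "
from h import *
go(463,-325.8,130,170.9)"
```

```text
t 29.2 at [ 456.6 -261.5  164.8] [-1.7971e+02 -9.0000e-02  1.7076e+02] w 60.0 F [ 0.4  1.2 -2.7]
shift shares [-0.0334 -0.1245  0.0702] turn -0.003 rows 1.8
```

Emit:
arm_command([
  [1,-0.01,-0.04,0.0,-0.003],
  [1,-0.02,-0.08,0.02,-0.003],
  [1,-0.03,-0.11,0.04,-0.003],
  [1,-0.033,-0.124,0.06,-0.003],
  [1,-0.033,-0.124,0.07,-0.003],
  [1,-0.033,-0.124,0.07,-0.003],
  [1,-0.033,-0.124,0.07,-0.003],
  [1,-0.033,-0.124,0.07,-0.003],
])

```text
time_s: 29.87
ee_pos: [462.9, -324.7, 130.4]
ee_rot: [-179.7, -0.1, 170.9]
force: [-0.2, 0.0, -1.6]
gripper_width: 59.9
```

Emit:
arm_command([
  [1,0,0,0,0],
  [1,0,0,0,0],
  [1,0,0,0,0],
])

```text
time_s: 30.12
ee_pos: [463.1, -324.5, 130.9]
ee_rot: [-179.7, -0.0, 171.0]
force: [0.3, -0.6, -2.3]
gripper_width: 60.0
```

```bash
python3 -c "
from h import *
go(463,-325.8,90,170.9)"
```

```text
t 30.12 at [ 463.1 -324.5  130.9] [-1.7971e+02 -3.0000e-02  1.7095e+02] w 60.0 F [ 0.3 -0.6 -2.3]
shift shares [-0.0002 -0.0023  0.0818] turn 0.001 rows 1.0
```

Emit:
arm_command([
  [1,0,-0.0023,0.02,0.001],
  [1,0,-0.0023,0.04,0.001],
  [1,0,-0.0023,0.06,0.001],
  [1,0,-0.0023,0.075,0.001],
  [1,0,-0.0023,0.08,0.001],
  [1,0,-0.0023,0.08,0.001],
  [1,0,-0.0023,0.08,0.001],
  [1,0,-0.0023,0.08,0.001],
])

```text
time_s: 30.78
ee_pos: [463.2, -326.1, 91.3]
ee_rot: [-179.7, 0.0, 170.9]
force: [-0.7, 0.6, -3.5]
gripper_width: 60.1
```

```bash
python3 -c "
from h import *
go(463,-325.8,81,170.9)
cv2.imwrite('pics/s5.png',cv2.resize(env.grab_frame('side')[300:440,250:430,::-1],None,fx=4,fy=4,interpolation=2))"
```

```text
t 30.78 at [ 463.2 -326.1   91.3] [-1.7969e+02  1.0000e-02  1.7091e+02] w 60.1 F [-0.7  0.6 -3.5]
shift shares [0.0006 0.0005 0.0205] turn 0.0 rows 0.2
```

View pics/s5.png

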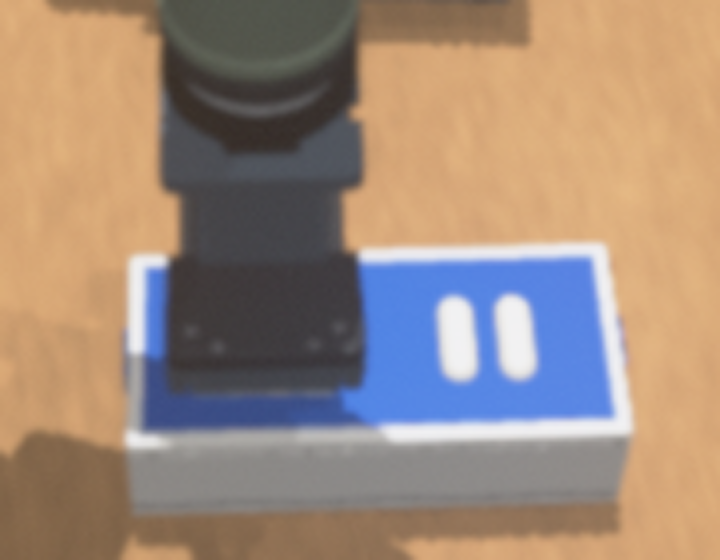

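The gripper body hides the box (about 165–360, 250–390 in the crop), and the other lug pair is visible at (487,338). I'll lower with the force watched.

Emit:
arm_command([
  [1,0.0005,0.0005,0.004,0],
  [1,0.0005,0.0005,0.008,0],
  [1,0.0005,0.0005,0.012,0],
  [1,0.0005,0.0005,0.016,0],
  [1,0.0005,0.0005,0.019,0],
  [1,0.0005,0.0005,0.02,0],
  [1,0.0005,0.0005,0.02,0],
  [1,0.0005,0.0005,0.02,0],
])

```text
time_s: 31.5
ee_pos: [462.9, -325.8, 81.9]
ee_rot: [-179.7, 0.0, 170.9]
force: [-2.1, 1.6, 3.1]
gripper_width: 60.0
```

```bash
python3 -c "
from h import *
go(463,-325.8,81,170.9)"
```

```text
t 31.5 at [ 462.9 -325.8   81.9] [-1.7968e+02  3.0000e-02  1.7091e+02] w 60.0 F [-2.1  1.6  3.1]
shift shares [-0.0001  0.      0.0018] turn 0.0 rows 0.0
```

Fully down, with light contact (z 81.9 against about 81.2 expected, the rest being tilt). I'll release and lift.

Emit:
arm_command([
  [1,0,0,0.001,0],
  [0,0,0,0.001,0],
  [0,0,0,0.001,0],
  [0,0,0,0,0],
  [0,0,0,0,0],
  [0,0,0,0,0],
  [0,0,0,0,0],
])

```text
time_s: 32.08
ee_pos: [463.0, -325.8, 81.8]
ee_rot: [-179.7, 0.0, 170.9]
force: [-1.0, -0.0, -0.8]
gripper_width: 90.5
```

Emit:
arm_command([
  [0,0,0,-0.05,0],
  [0,0,0,-0.11,0],
  [0,0,0,-0.18,0],
  [0,0,0,-0.24,0],
  [0,0,0.06,-0.25,0],
  [0,0,0.13,-0.25,0],
  [0,0,0.2,-0.25,0],
  [0,0,0.26,-0.25,0],
])

```text
time_s: 32.75
ee_pos: [483.6, -195.1, 206.3]
ee_rot: [-179.7, 0.1, 170.9]
force: [0.2, 0.3, -0.2]
gripper_width: 91.6
```

```bash
python3 -c "
from h import *
go(541.6,281.2,190,165.2)
cv2.imwrite('pics/s6.png',cv2.resize(env.grab_frame('side')[300:440,250:430,::-1],None,fx=4,fy=4,interpolation=2))"
```

```text
t 32.75 at [ 483.6 -195.1  206.3] [-1.7970e+02  7.0000e-02  1.7088e+02] w 91.6 F [ 0.2  0.3 -0.2]
shift shares [0.0365 0.9591 0.0277] turn 0.126 rows 11.5
```

View pics/s6.png

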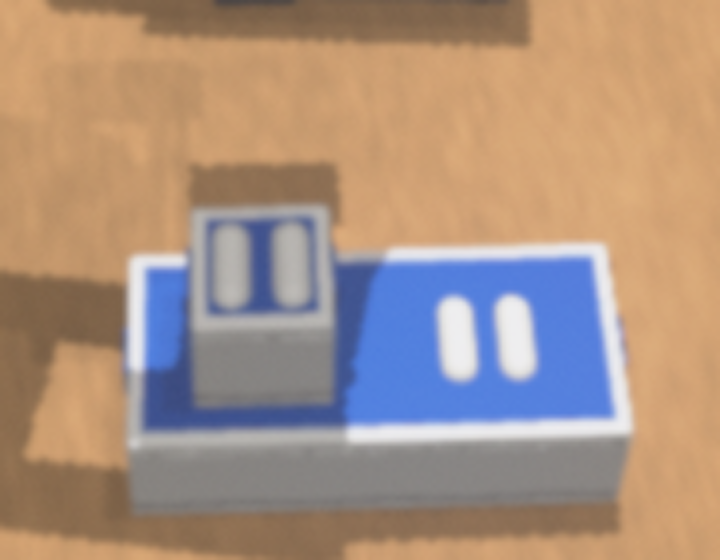

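The tall box stands on the left lug pair: its lid is at (262,265) in the crop and its base edge sits level on the lid at y≈405. Now the flat box.

Emit:
arm_command([
  [0,0.003,0.08,0.0,0.03],
  [0,0.006,0.16,0.0,0.06],
  [0,0.01,0.24,0.0,0.09],
  [0,0.012,0.32,0,0.126],
  [0,0.015,0.4,0,0.126],
  [0,0.018,0.48,0,0.126],
  [0,0.021,0.55,0,0.126],
  [0,0.023,0.6,0,0.126],
])

```text
time_s: 33.47
ee_pos: [519.4, 110.7, 206.0]
ee_rot: [180.0, 0.0, 165.5]
force: [1.0, 0.0, -0.3]
gripper_width: 91.3
```

Emit:
arm_command([
  [0,0,0,0,0],
  [0,0,0,0,0],
  [0,0,0,0,0],
])

```text
time_s: 33.72
ee_pos: [519.2, 110.1, 205.9]
ee_rot: [-180.0, 0.0, 165.5]
force: [-0.3, -0.3, 0.4]
gripper_width: 91.1
```

```bash
python3 -c "
from h import *
S=lambda l:zoom(l,(250,300),4)
rep('tall','side',S([(190,207),(331,205),(334,325),(190,330)]),131)
go(541.6,281.2,150,165.2)"
```

```text
tall side c [ 463.1 -325.2] sides [61.1 58.6 59.8 59.9] ang [80.2 79.5 81.5 80.9]
t 33.72 at [519.2 110.1 205.9] [-1.7996e+02  1.0000e-02  1.6549e+02] w 91.1 F [-0.3 -0.3  0.4]
shift shares [0.0425 0.3426 0.1115] turn 0.006 rows 4.3
```

Emit:
arm_command([
  [0,0.01,0.07,0,0.006],
  [0,0.02,0.14,0.02,0.006],
  [0,0.03,0.21,0.05,0.006],
  [0,0.035,0.27,0.08,0.006],
  [0,0.04,0.32,0.1,0.006],
  [0,0.042,0.342,0.11,0.006],
  [0,0.042,0.342,0.11,0.006],
  [0,0.042,0.342,0.11,0.006],
])

```text
time_s: 34.38
ee_pos: [541.9, 279.3, 150.7]
ee_rot: [-179.9, 0.0, 165.2]
force: [-0.1, 0.7, -0.6]
gripper_width: 90.8
```

Emit:
arm_command([
  [0,0,0,0,0],
  [0,0,0,0,0],
  [0,0,0,0,0],
])

```text
time_s: 34.63
ee_pos: [542.3, 277.9, 151.8]
ee_rot: [-179.9, 0.1, 165.1]
force: [1.2, -0.1, -0.0]
gripper_width: 91.4
```

```bash
python3 -c "
from h import *
go(541.6,281.2,14.4,165.2)"
```

```text
t 34.63 at [542.3 277.9 151.8] [-1.7992e+02  7.0000e-02  1.6509e+02] w 91.4 F [ 1.2 -0.1 -0. ]
shift shares [0.0035 0.0064 0.2747] turn -0.003 rows 3.3
```

Emit:
arm_command([
  [0,0.0035,0.0064,0,-0.003],
  [0,0.0035,0.0064,0.06,-0.003],
  [0,0.0035,0.0064,0.12,-0.003],
  [0,0.0035,0.0064,0.18,-0.003],
  [0,0.0035,0.0064,0.24,-0.003],
  [0,0.0035,0.0064,0.265,-0.003],
  [0,0.0035,0.0064,0.273,-0.003],
  [0,0.0035,0.0064,0.273,-0.003],
])

```text
time_s: 35.3
ee_pos: [541.1, 280.8, 14.5]
ee_rot: [-179.8, -0.0, 165.2]
force: [-0.9, 0.2, 0.1]
gripper_width: 91.5
```

Emit:
arm_command([
  [0,0,0,0,0],
  [0,0,0,0,0],
])

```text
time_s: 35.47
ee_pos: [542.2, 281.3, 16.1]
ee_rot: [-180.0, 0.1, 165.2]
force: [-0.3, 0.3, -0.2]
gripper_width: 91.3
```

```bash
python3 -c "
from h import *
go(541.6,281.2,14.4,165.2)"
```

```text
t 35.47 at [542.2 281.3  16.1] [-1.7996e+02  1.2000e-01  1.6521e+02] w 91.3 F [-0.3  0.3 -0.2]
shift shares [ 0.0011 -0.0004  0.0034] turn 0.0 rows 0.0
```

Emit:
arm_command([
  [0,0.001,0,0.003,0],
  [1,0.001,0,0.003,0],
  [1,0.001,0,0.003,0],
  [1,0.001,0,0.003,0],
  [1,0.001,0,0.003,0],
  [1,0.001,0,0.003,0],
  [1,0.001,0,0.003,0],
  [1,0.001,0,0.003,0],
])

```text
time_s: 36.13
ee_pos: [541.8, 281.4, 14.7]
ee_rot: [-180.0, 0.1, 165.2]
force: [-0.6, -0.5, 0.5]
gripper_width: 60.2
```

```bash
python3 -c "
from h import *
go(541.6,281.2,14.4,165.2)"
```

```text
t 36.13 at [541.8 281.4  14.7] [-1.7996e+02  1.3000e-01  1.6521e+02] w 60.2 F [-0.6 -0.5  0.5]
shift shares [ 0.0002 -0.0005  0.0006] turn 0.0 rows 0.0
```

Emit:
arm_command([
  [1,0,0,-0.03,0],
  [1,0,0,-0.07,0],
  [1,0,0,-0.13,0],
  [1,0,0,-0.19,0],
  [1,0,0,-0.25,0],
  [1,0,0,-0.3,0],
  [1,0,0,-0.32,0],
  [1,0,0,-0.32,0],
])

```text
time_s: 36.8
ee_pos: [542.6, 282.2, 177.0]
ee_rot: [179.8, 0.3, 165.2]
force: [0.2, -0.1, -1.8]
gripper_width: 59.7
```

```bash
python3 -c "
from h import *
go(562.3,-341.9,170,170.9)"
```

```text
t 36.8 at [542.6 282.2 177. ] [179.85   0.34 165.21] w 59.7 F [ 0.2 -0.1 -1.8]
shift shares [-0.3566 -1.1969  0.0129] turn -0.126 rows 15.0
```

Emit:
arm_command([
  [1,-0.02,-0.06,0.0,-0.03],
  [1,-0.04,-0.13,0.0,-0.06],
  [1,-0.06,-0.2,0.0,-0.09],
  [1,-0.08,-0.27,0,-0.126],
  [1,-0.1,-0.34,0,-0.126],
  [1,-0.12,-0.41,0,-0.126],
  [1,-0.14,-0.48,0,-0.126],
  [1,-0.16,-0.54,0,-0.126],
])

```text
time_s: 37.47
ee_pos: [549.1, -1.5, 174.2]
ee_rot: [179.9, 0.1, 170.8]
force: [0.7, 0.3, -2.1]
gripper_width: 59.7
```

Emit:
arm_command([
  [1,0,0,0,0],
  [1,0,0,0,0],
  [1,0,0,0,0],
])

```text
time_s: 37.72
ee_pos: [548.1, -1.1, 172.3]
ee_rot: [179.9, -0.1, 170.8]
force: [0.8, 0.3, -1.5]
gripper_width: 60.2
```

```bash
python3 -c "
from h import *
go(562.3,-341.9,170,170.9)"
```

```text
t 37.72 at [548.1  -1.1 172.3] [ 1.7993e+02 -1.4000e-01  1.7081e+02] w 60.2 F [ 0.8  0.3 -1.5]
shift shares [-0.1369 -0.6683  0.0034] turn -0.002 rows 8.2
```

Emit:
arm_command([
  [1,-0.015,-0.07,0.003,-0.002],
  [1,-0.03,-0.145,0.003,-0.002],
  [1,-0.045,-0.22,0.003,-0.002],
  [1,-0.06,-0.295,0.003,-0.002],
  [1,-0.076,-0.37,0.003,-0.002],
  [1,-0.09,-0.44,0.003,-0.002],
  [1,-0.1,-0.5,0.003,-0.002],
  [1,-0.11,-0.54,0.003,-0.002],
])

```text
time_s: 38.38
ee_pos: [559.4, -277.6, 169.2]
ee_rot: [179.9, -0.2, 170.9]
force: [0.3, 0.7, -2.3]
gripper_width: 59.8
```

Emit:
arm_command([
  [1,0,0,0,0],
  [1,0,0,0,0],
  [1,0,0,0,0],
])

```text
time_s: 38.63
ee_pos: [559.6, -275.7, 168.3]
ee_rot: [179.9, -0.3, 171.0]
force: [0.0, -0.5, -2.0]
gripper_width: 59.9
```

```bash
python3 -c "
from h import *
go(562.3,-341.9,130,170.9)"
```

```text
t 38.63 at [ 559.6 -275.7  168.3] [179.86  -0.3  171.01] w 59.9 F [ 0.  -0.5 -2. ]
shift shares [-0.0265 -0.1302  0.0762] turn 0.002 rows 1.8
```

Emit:
arm_command([
  [1,-0.008,-0.04,0.0,0.002],
  [1,-0.016,-0.08,0.01,0.002],
  [1,-0.022,-0.11,0.03,0.002],
  [1,-0.026,-0.13,0.05,0.002],
  [1,-0.026,-0.13,0.07,0.002],
  [1,-0.026,-0.13,0.076,0.002],
  [1,-0.026,-0.13,0.076,0.002],
  [1,-0.026,-0.13,0.076,0.002],
])

```text
time_s: 39.3
ee_pos: [562.0, -340.7, 129.8]
ee_rot: [179.8, -0.4, 171.0]
force: [1.0, -0.6, -1.0]
gripper_width: 59.7
```

Emit:
arm_command([
  [1,0,0,0,0],
  [1,0,0,0,0],
  [1,0,0,0,0],
])

```text
time_s: 39.55
ee_pos: [562.3, -340.4, 130.4]
ee_rot: [179.8, -0.3, 171.0]
force: [-0.5, 0.4, -1.7]
gripper_width: 59.9
```

```bash
python3 -c "
from h import *
go(562.2,-342,86,170.9)"
```

```text
t 39.55 at [ 562.3 -340.4  130.4] [179.83  -0.3  170.99] w 59.9 F [-0.5  0.4 -1.7]
shift shares [-0.0008 -0.0034  0.0888] turn 0.002 rows 1.1
```

Emit:
arm_command([
  [1,-0.001,-0.0034,0.02,0.002],
  [1,-0.001,-0.0034,0.04,0.002],
  [1,-0.001,-0.0034,0.06,0.002],
  [1,-0.001,-0.0034,0.08,0.002],
  [1,-0.001,-0.0034,0.088,0.002],
  [1,-0.001,-0.0034,0.088,0.002],
  [1,-0.001,-0.0034,0.088,0.002],
  [1,-0.001,-0.0034,0.088,0.002],
])

```text
time_s: 40.22
ee_pos: [562.7, -342.3, 86.8]
ee_rot: [179.8, -0.2, 170.9]
force: [-0.1, -0.6, -1.4]
gripper_width: 60.0
```

```bash
python3 -c "
from h import *
go(562.2,-342,75.5,170.9)"
```

```text
t 40.22 at [ 562.7 -342.3   86.8] [179.85  -0.25 170.89] w 60.0 F [-0.1 -0.6 -1.4]
shift shares [0.001  0.0003 0.0226] turn -0.0 rows 0.3
```

Emit:
arm_command([
  [1,0.001,0.0003,0.004,0],
  [1,0.001,0.0003,0.008,0],
  [1,0.001,0.0003,0.012,0],
  [1,0.001,0.0003,0.016,0],
  [1,0.001,0.0003,0.02,0],
  [1,0.001,0.0003,0.021,0],
  [1,0.001,0.0003,0.021,0],
  [1,0.001,0.0003,0.021,0],
])

```text
time_s: 40.88
ee_pos: [562.2, -342.0, 76.2]
ee_rot: [179.8, -0.2, 170.9]
force: [0.6, 0.6, -3.2]
gripper_width: 59.5
```

```bash
python3 -c "
from h import *
go(562.2,-342,75.5,170.9)"
```

```text
t 40.88 at [ 562.2 -342.    76.2] [179.85  -0.25 170.89] w 59.5 F [ 0.6  0.6 -3.2]
shift shares [-0.0001  0.      0.0015] turn -0.0 rows 0.0
```

It went past the lug tops without resistance. Just the last millimetre now, then release.

Emit:
arm_command([
  [1,0,0,0.0015,0],
  [1,0,0,0.002,0],
  [1,0,0,0.002,0],
  [0,0,0,0.002,0],
  [0,0,0,0.001,0],
  [0,0,0,0.001,0],
  [0,0,0,0.001,0],
  [0,0,0,0.001,0],
])

```text
time_s: 41.55
ee_pos: [562.2, -342.0, 75.6]
ee_rot: [179.8, -0.2, 170.9]
force: [0.5, 0.5, 0.6]
gripper_width: 89.4
```

Emit:
arm_command([
  [0,0,0,0,0],
  [0,0,0,-0.05,0],
  [0,0,0,-0.11,0],
  [0,0,0,-0.18,0],
  [0,0,0,-0.25,0],
  [0,0,0.06,-0.3,0],
  [0,0,0.13,-0.3,0],
  [0,0,0.2,-0.3,0],
])

```text
time_s: 42.22
ee_pos: [579.5, -243.8, 228.3]
ee_rot: [179.9, 0.0, 170.8]
force: [0.4, -0.2, 0.1]
gripper_width: 91.2
```

Emit:
arm_command([
  [0,0.05,0.06,0,0],
  [0,0.1,0.13,0,0],
  [0,0.15,0.2,0,0],
  [0,0.2,0.28,0,0],
  [0,0.25,0.36,0,0],
  [0,0.3,0.43,0,0],
  [0,0.3,0.46,0,0],
  [0,0.3,0.46,0,0],
])

```text
time_s: 42.88
ee_pos: [466.7, 11.5, 229.0]
ee_rot: [179.8, 0.0, 171.0]
force: [1.6, 0.1, 0.3]
gripper_width: 91.2
```

```bash
python3 -c "
from h import *
go(350,150,250,170)
a=env.grab_frame('side')[:,:,::-1];b=env.grab_frame('top')[:,:,::-1]
cv2.imwrite('pics/side7.png',a);cv2.imwrite('pics/top7.png',b)
cv2.imwrite('pics/s7.png',cv2.resize(a[325:435,270:420],None,fx=5,fy=5,interpolation=2))
cv2.imwrite('pics/t7.png',cv2.resize(b[180:315,460:560],None,fx=4.4,fy=4.4,interpolation=2))"
```

```text
t 42.88 at [466.7  11.5 229. ] [1.7977e+02 1.0000e-02 1.7104e+02] w 91.2 F [1.6 0.1 0.3]
shift shares [ 0.2736  0.2375 -0.0411] turn 0.023 rows 4.4
```

View pics/s7.png

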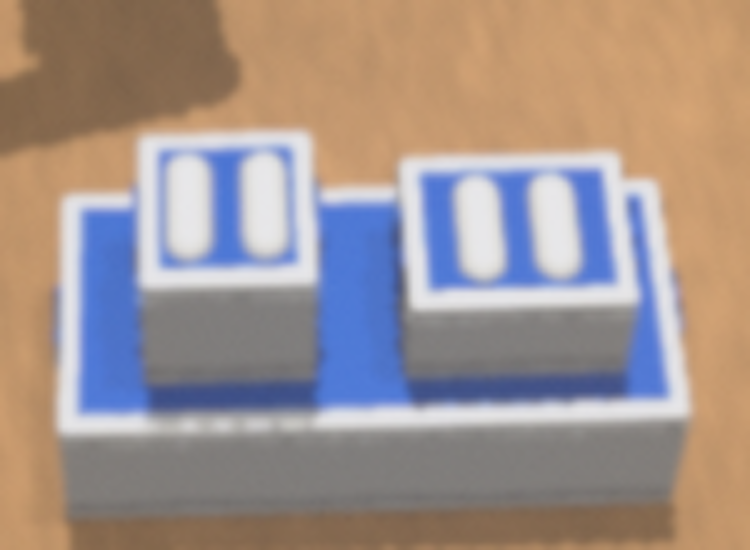

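View pics/t7.png

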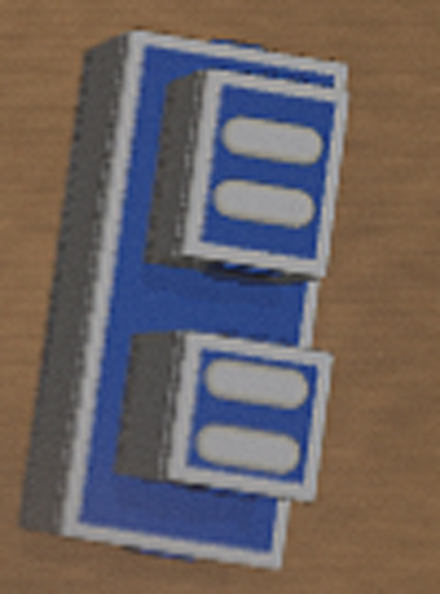

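View pics/side7.png

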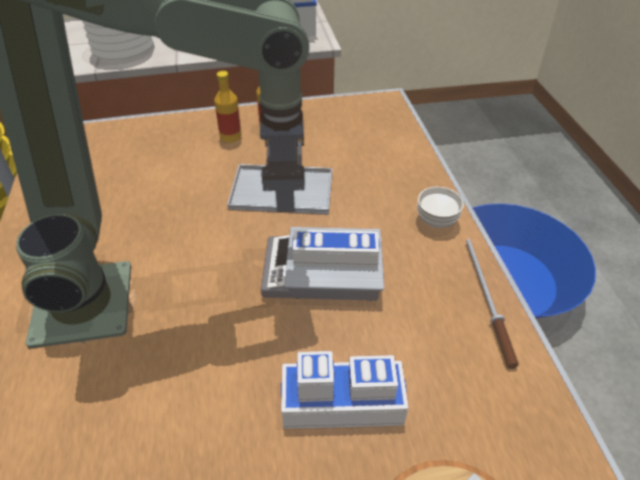

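Both boxes stand level on the big box: tall at left (315,375), flat at right (372,378). The long box is still on the scale at (337,245). I'll check the numbers, triangulating the lid heights across both views.

Run:
```python
from h import *
S=lambda l:zoom(l,(270,325),5); T=lambda l:zoom(l,(460,180),4.4)
ts=S([(138,134),(311,131),(318,284),(138,291)]);fs=S([(400,159),(618,154),(640,301),(407,308)])
tt=T([(187,332),(333,353),(315,502),(168,478)]);ft=T([(208,70),(349,92),(324,278),(184,255)])
rep("tall","side",ts,131);rep("tall","top",tt,131);rep("flat","side",fs,113);rep("flat","top",ft,113)
def tri(a,b):
    out=[]
    for n,uv in(("side",a),("top",b)):
        A=ray(n,uv,0);B=ray(n,uv,200);out.append((A.mean(0),B.mean(0)))
    (A,B),(C,D)=out;u=B-A;v=D-C
    M=np.c_[u,-v];s=np.linalg.lstsq(M,C-A,rcond=None)[0]
    return (A+s[0]*u+C+s[1]*v)/2
for n,a,b in(("tall",ts,tt),("flat",fs,ft)):
    p=tri(a,b);d=p[:2]-[512.2,-333.5];c,s=np.cos(np.radians(-9.1)),np.sin(np.radians(-9.1))
    print(n,p.round(1),"base frame",round(d[0]*c+d[1]*s,1),round(-d[0]*s+d[1]*c,1))
go(350,150,250,170)
```

```text
tall side c [ 462.8 -325.7] sides [60.  59.7 59.7 61.1] ang [80.5 80.6 81.8 80.9]
tall top c [ 462.8 -325.8] sides [58.8 59.5 59.1 58.3] ang [81.7 81.4 80.5 81.1]
flat side c [ 561.5 -341.7] sides [77.1 58.1 79.  58.6] ang [80.6 81.3 80.9 79.4]
flat top c [ 560.9 -341.9] sides [58.5 77.  57.8 76.5] ang [81.1 80.6 80.5 81.1]
tall [ 462.8 -325.7  131.1] base frame -50.0 -0.1
flat [ 561.1 -341.8  113.3] base frame 49.6 -0.5
t 42.98 at [468.4   7.9 228.9] [1.7994e+02 1.0000e-01 1.7092e+02] w 90.9 F [ 0.  -0.9  0.3]
shift shares [ 0.2785  0.2433 -0.0423] turn 0.021 rows 4.5
```

Emit:
arm_command([
  [0,0,0,0,0],
  [0,0,0,0,0],
  [0,0,0,0,0],
  [0,0,0,0,0],
  [0,0,0,0,0],
  [0,0,0,0,0],
])

```text
time_s: 43.48
ee_pos: [468.5, 7.4, 228.8]
ee_rot: [179.9, 0.1, 170.9]
force: [-0.3, 0.3, 0.3]
gripper_width: 91.7
```

```bash
python3 -c "
from workcell import env
print(env.job_done())"
```

```text
the job is handed in; nothing more can be done
None
```

I handed the job in at about 43.5 s. Both small boxes went to the tray, the long box went onto the scale, and the small boxes were then stacked back on the big box, tall and flat each over its own end.

- **Small boxes:** In the last pictures, triangulated from both views, the tall box was at x −50.0, y −0.1 mm in the big box's frame, with its lid at 131.1 mm (131 expected). The flat box was at x +49.6, y −0.5 mm, with its lid at 113.3 mm (113 expected). Both are square to the big box, so they sit fully down over the lugs.
- **Long box:** I measured it right after placing it. It was about 1–2 mm from the platform's centre and within about 1° of square. The last side picture shows it still in place, but I did not measure it again.
- **Arm:** The gripper is open and well clear of everything.

No check failed. The two views of the long box's centre disagreed by about 2 mm, which matches the stated camera calibration. The tool's tilt drifted by up to 0.8° between moves, with no visible effect on the placements. No verdict was reported at hand-in.

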